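Clamp a control board for heat-sink bonding

TASK

Take the green circuit board from the pink mat, lay it on the bed of the blue screw clamp with its black heat sink leading and slide it gently between the guides until its end is fully home against the brass stop, under the clamp's foot. Then wind the red crank handle clockwise until the orange tab pops out of the side of the clamp's carriage, stop winding promptly so the board is not crushed, and let go, leaving the board clamped. Leave the other things on the bench alone.

Things in the scene. Friction and masses are not known exactly. Their poses are not given: they have to be found in the camera images.
- board: The loose job: green circuit board 80 (x) x 200 (y) x 4 mm, 0.2-0.33 kg, lying flat on the pink mat with its underside 6 mm above the bench. Origin at the centre of its underside, z up; y runs along its length towards the nose, the end with the black heat sink (30 x 30 mm block centred at y = +65 mm, its top 24 mm above the underside).
- nose (a point): Middle of the board's nose edge, at the underside (board y = +100 mm).
- transformer (a point): Where to hold the board: TCP point in the yellow transformer block (28 mm along x, 34 mm along y, top 34 mm above the board's underside), at board y = -55 mm, 27 mm above the underside. Grip from above, closing along the board's x; nothing tall stands around it. Axes as the board's.
- clamp: Fixed screw clamp. Origin on the bench under the screw axis; y points from the bed's open end to the stop and column: slide the board in along +y, its axes parallel to the clamp's. Bed top 20 mm above the bench, 120 mm wide, y = -190 to +60 mm. Guides 7 mm tall leave a channel 84 mm wide from y = -47 to +33 mm, flaring to about 98 mm at y = -75 mm. Column at y = +70 to +115 mm.
- stop: Brass end stop across the bed, 90 mm wide and 16 mm tall; origin at the middle of its near face, at bed height. A shove of more than 30 N on it counts as too rough.
- stop_face (a point): Middle of the stop's near face at bed height (clamp y = +35 mm), where the board's nose edge must come; the heat sink is then centred under the foot. Axes as the clamp's.
- hub (a point): On the screw axis, at the top face of the crank's hub. The blue head with the screw is set up to 5 mm higher or lower on its column each time and the screw starts differently, so the gap from foot to heat sink is not known beforehand (2 to 10 mm). The head's arm comes from the column and overhangs the bed to clamp y = -25 mm.
- handle (a point): Upright red crank handle: sleeve 16 mm across, 36 mm tall, spinning freely on its pin, so a tool of fixed orientation can carry it round. Point on its axis 22 mm above its lower end, right for the TCP; its height is constant. It circles the hub at 40 mm radius. Clockwise from above tightens, 6 mm a turn, about 0.6 to 2 turns in all. It stays where left (friction 0.06 N m); end stops.
- head: The blue clamp head with all it carries (crank, carriage, foot). A sprung rubber foot (22 mm disc) under its carriage comes down on the heat sink: once it touches, the force rises about 10 N per mm of screw travel. The tab is released at about 15 N; over 25 N (some 50 degrees of crank after the pop) the board is crushed. Origin on the screw axis at the underside of the arm.
- tab_plate (a joint): Orange indicator tab, 18 mm wide and 8 mm tall, in the +x side (clamp axes) of the aluminium carriage under the arm. 0 = in, flush with the side; it springs out 13 mm (reads 0.013) at the set force and then stays out.
- multimeter: Bystander: red and black hand meter lying flat, 190 x 90 x 43 mm, origin at its underside.
- spray_can: Bystander: aluminium can 64 mm across, 180 mm tall, origin at its foot.
- contact_cleaner: Bystander: black can 52 mm across, 150 mm tall, origin at its foot.
- pen_pot: Bystander: black pot 76 mm across, 100 mm tall, origin at its foot.
- screwdriver: Bystander: yellow screwdriver 180 mm long lying on the bench, origin mid-length at its underside.
- parts_tray: Bystander: grey divided tray 120 x 160 x 35 mm, origin at its underside.
Things that resemble listed ones, but are neither listed nor needed, are in the scene too. Leave any purple look-alike of the board alone.

How it is judged (in metres and radians):
On the way, in this order (a step that is already met when the one before it is completed fails the run):
1. the board lies flat on the bed, its nose fully home against the stop, not yet clamped (y of nose in the frame of stop_face between -0.003 and 0.003 m and x of nose in the frame of stop_face between -0.005 and 0.005 m and z of nose in the frame of stop_face between -0.003 and 0.003 m and angle between the y axis of board and the y axis of clamp, either way round below 0.06 rad and angle between board's own z axis and vertical below 0.04 rad and value of joint tab_plate below 0.004 m and contact force between head and board below 1 N), for 0.2 s.
2. with the board still home, the tab has popped out (y of nose in the frame of stop_face between -0.003 and 0.003 m and x of nose in the frame of stop_face between -0.005 and 0.005 m and z of nose in the frame of stop_face between -0.003 and 0.003 m and angle between the y axis of board and the y axis of clamp, either way round below 0.06 rad and angle between board's own z axis and vertical below 0.04 rad and value of joint tab_plate above 0.009 m), for 0.2 s.
At the end, for the whole second after the job is handed in: The board lies flat on the clamp bed at rest, its nose within 3 mm of the stop and 5 mm of the channel's middle, square within 0.06 rad; the orange tab is out (over 9 mm) and the foot presses on the board with 10 to 25 N (all of step 2 and contact force between head and board between 10 and 25 N and linear speed of board below 0.01 m/s); the robot touches nothing.
It fails at once if the clamp presses the board with more than 25 N (crushed) (contact force between head and board above 25 N).
It fails at once if the board is rammed against the stop with more than 30 N (contact force between board and stop above 30 N).
It fails at once if a bystander is moved by more than 30 mm (distance of any of multimeter, spray_can, contact_cleaner, pen_pot, screwdriver, parts_tray from where it was at the start of the episode above 0.03 m).
It also fails if it takes over 70 s, if anything falls off the work surface, if the arm or the gripper's body presses on something with over 40 N, if the wrist force passes 120 N, or if a joint passes its speed limit or range.

ROBOT

A 6-joint arm with a two-finger parallel gripper is mounted at the origin on the work surface. World frame = base frame: x ahead of the robot, y to its left, z up, the work surface at z = 0. Lengths are in mm, angles in rad, forces in N, time in s.
With the tool pointing down it reaches from about 350 to 1000 mm from the base axis. Payload 7.1 kg.
Tool frame: the origin (TCP) lies between the finger pads, 19 mm behind the fingertips; this is the grasp point; z points along the fingers, y is the line along which they close (so a half turn about z gives the same grasp; the last joint's range is limited). The gripper opens to 85 mm and grips with 20 to 120 N. Pads are 22 mm wide; open, the fingers measure 114 mm over their backs; the gripper's body (76 mm by 85 mm) begins 54 mm behind the grasp point. The pads swing forward as they close: fully open they stand 13 mm farther back than shut.
Start: joints at [1.205, 0.423, 1.63, -0, 1.089, -0.019], TCP at [212.399, 587.785, 250.019] pointing down, gripper open.
Joint ranges: [-3, 3], [-0.9, 2.11], [0.09, 2.58], [-1.31, 4.45], [0.11, 2.69], [-2.54, 2.54]. Speed limits (rad/s): [2.39, 2.39, 3.01, 3.14, 3.14, 3.14].

INTERFACE

Orientations are given as a unit quaternion [w, x, y, z].
In Python, from cell import env gives the robot as it stands.
- The arm moves only by the tool send_rows, never from a script. Its arguments are lists of equal length, an entry for each row: "slide": the shift along the tool's x, y, z in mm, a list of three; "delta_rot": the turn, a rotation vector about the tool's x, y, z in rad, a list of three; "grip": the closure, from 0 (fully open) to 1 (shut). A call has 1 to 10 rows; each row is the pose to reach, as a shift and turn from the pose commanded when the call began, along the tool's axes at that moment; what a row does not reach only later rows make up. A row lasts 1/8 s, in which the tool goes at most 62.5 mm and 10.7 degrees, less where a joint would pass 70% of its speed; a pose out of reach is approached as far as the arm can. A call with a gripper value outside its range is refused whole. The fingers move at their own pace and stop on an object; the grip force is fixed at half the most. Time passes only in rows, so rows that repeat a pose let the fingers close. It gives the time, the measured TCP pose, the force, the opening and the grip force at its end, in the units of the state.
- env.get_state(): the state, without advancing time (a new reading comes with each control period).
- env.read_camera(name): name is "side" or "top" or "wrist"; returns the picture (400x640x3 uint8, blue, green, red); there is no depth.
- env.camera_model(name): a dict with "mtx" (3x3 intrinsics, pixels), "T" (4x4, takes a point from camera to world coordinates); the wrist camera has in their place "T_tool_cam" (4x4, takes a point from camera to tool coordinates, whose origin is the TCP and whose axes are the flange's). Camera axes: x right, y down, z forward; pixel columns grow to the right and rows downward; lengths in mm; the calibration is good to about 2 mm. A picture is of the moment at which its call begins: read the wrist's pose just before it. camera_model takes no time and is no camera call.
- env.finish_job(): hands the job in; it is judged then, once.
Trained networks look in the newest picture that a camera, given by its name, has taken for a name from the list of things; names that differ only in an ending like _2 or _b are one class to them, and where a whole thing is asked for, a point or a joint stands for the part that bears it (a point fixed in the world has none). Each returns a list of dicts, best first, with "score" (0 to 1); they miss things now and then, are a little off and sometimes report something else, mostly with a low value. They report only what shows in the picture. A call takes as long as a camera call. They do not tell look-alikes from the thing itself.
- env.look_for(label, camera): "centre" ([x, y, z] in mm, in world coordinates, good to about 4 mm: the middle of the surface that is visible of it).
- env.masks_of(label, camera): "pixels" (400x640 bool, what is visible of it).
The state is a dict: "t": time; "q": joint angles; "qd": joint speeds; "joint_torque": joint torques, N m; "position": TCP position; "eef_rot": TCP orientation; "force": force on the tool from outside, world axes, zero at the start; "moment": the same for the moment, N m; "grip_width": finger opening in mm; "gripper_force": force on a finger pad.
Only numpy, scipy, OpenCV 4.12 (cv2) and the standard library are available. Lean on these libraries where they do the work, as an engineer would, in place of code of your own. Each camera call takes 0.05 s, during which the arm holds its last target. There are 200 camera calls.

## Working session

There is one attempt and no reset: what is moved stays moved. The work goes in short steps, Python scripts to look and compute and a tool call to move; the robot and the scene stay as the last step left them, time stands still between calls to the robot, and variables do not carry over. Pictures are saved under pics/ and viewed, at most 10 in all, crops included, and the job is handed in when it is done.

Besides the shell and the picture viewer there is one more tool, called after "Call:" by a JSON object that holds its "fn" and its "kwargs", one argument or row to a line. send_rows: Moves the arm, as the interface text tells. Its arguments: {"type":"object","properties":{"slide":{"type":"array"},"delta_rot":{"type":"array"},"grip":{"type":"array"}},"required":["slide","delta_rot","grip"]}

```bash
mkdir -p pics; ls
python3 - <<'E'
from cell import env
import cv2,numpy as np
s=env.get_state();print(s)
for n in ("top","side"):
    im=env.read_camera(n);cv2.imwrite(f"pics/{n}0.png",im);m=env.camera_model(n);print(n,np.round(m["mtx"],1).tolist(),np.round(m["T"],3).tolist())
    for l in ("board","transformer","clamp","hub","handle","stop","multimeter","spray_can","contact_cleaner","pen_pot"):
        print(l,[(round(d["score"],2),np.round(d["centre"]).tolist()) for d in env.look_for(l,n)])
print(env.camera_model("wrist"))
E
```

```text
pics
{'t': 0.0, 'q': array([ 1.20497569e+00,  4.23856771e-01,  1.63069447e+00,  3.45754987e-06,
        1.08860436e+00, -1.90134965e-02]), 'qd': array([-3.84185888e-04,  2.67724578e-06, -9.83992996e-04, -5.56312120e-04,
       -1.92983386e-03, -1.71225210e-05]), 'joint_torque': array([ 1.87125552e-03, -5.57382274e+01, -2.81736445e+01,  8.17164346e-05,
        7.35042704e-03, -3.38740385e-06]), 'position': array([212.23153538, 587.30751593, 249.23396868]), 'eef_rot': array([-1.50944771e-04,  1.72536609e-01,  9.85002796e-01, -7.66755046e-04]), 'force': array([-0.53520396,  0.38238454,  0.15716964]), 'moment': array([ 0.04048599, -0.03725023, -0.01497404]), 'gripper_force': 0.0, 'grip_width': 85.73378541226863}
top [[457.7, 0.0, 330.8], [0.0, 457.7, 208.4], [0.0, 0.0, 1.0]] [[-0.006, -0.988, 0.153, 314.446], [-1.0, 0.007, 0.008, -41.94], [-0.009, -0.153, -0.988, 1382.644], [0.0, 0.0, 0.0, 1.0]]
board [(0.93, [272.0, -292.0, 3.0]), (0.9, [556.0, -277.0, 8.0]), (0.26, [467.0, 221.0, 166.0]), (0.22, [738.0, 306.0, 60.0])]
transformer [(0.97, [556.0, -277.0, 10.0]), (0.81, [274.0, -292.0, 5
[... 1011 characters left out ...]
25.0, 282.0, 70.0])]
spray_can [(0.71, [584.0, -525.0, 154.0])]
contact_cleaner [(0.69, [504.0, -529.0, 112.0])]
pen_pot [(0.73, [372.0, 413.0, 17.0]), (0.66, [727.0, 283.0, 73.0])]
{'mtx': array([[327.60855661,   0.        , 324.08013733],
       [  0.        , 327.60855661, 198.55464729],
       [  0.        ,   0.        ,   1.        ]]), 'T_tool_cam': array([[ 4.98629242e-04, -9.47486478e-01, -3.19795443e-01,
         8.33938144e+01],
       [ 9.99999691e-01,  6.66923987e-04, -4.16742561e-04,
         2.41164203e-01],
       [ 6.08137193e-04, -3.19795137e-01,  9.47486517e-01,
        -1.23536275e+02],
       [ 0.00000000e+00,  0.00000000e+00,  0.00000000e+00,
         1.00000000e+00]])}
```

View pics/top0.png

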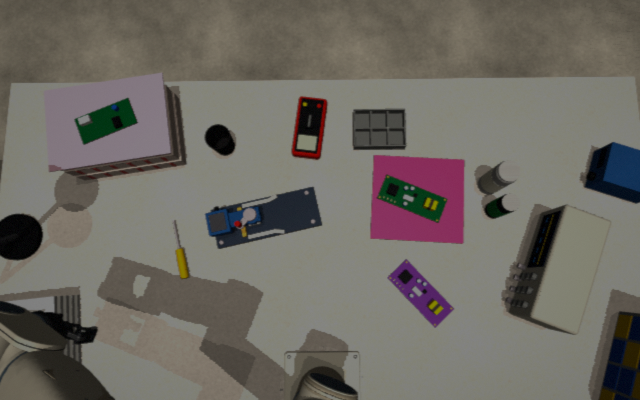

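View pics/side0.png

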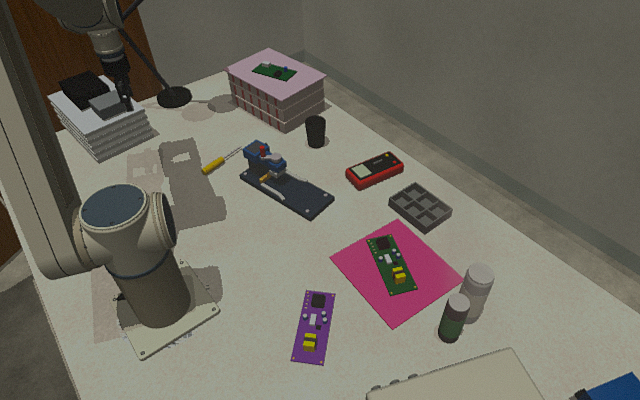

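The top view shows three candidates: a green board on the pink mat at (412,198), a purple look-alike at (420,292), and another green board on the pink box at (105,120). The one on the flat mat fits the description. Its heat sink is at (392,190) and its yellow transformer at (431,204). The clamp runs from its open end at (318,208) to the column at (212,225). I'll check this in an enlarged crop and measure.

```bash
cat > h.py <<'E'
from cell import env
import cv2,numpy as np
from scipy.spatial.transform import Rotation as R
def rot(s): return R.from_quat(np.roll(s["eef_rot"],-1)).as_matrix()
def cam(n,s=None):
    m=env.camera_model(n)
    if n!="wrist": return m["mtx"],m["T"]
    T=np.eye(4);T[:3,:3]=rot(s);T[:3,3]=s["position"]; return m["mtx"],T@m["T_tool_cam"]
def ray(uv,z,K,T):
    uv=np.atleast_2d(uv).astype(float); d=np.c_[uv,np.ones(len(uv))]@np.linalg.inv(K).T@T[:3,:3].T
    return T[:3,3]+d*((z-T[2,3])/d[:,2])[:,None]
def proj(P,K,T):
    p=(np.atleast_2d(P)-T[:3,3])@T[:3,:3]@K.T; return p[:,:2]/p[:,2:]
def frame(x,y,yaw,z=0):
    "world pts of local xyz; local y axis at heading yaw"
    c,s=np.cos(yaw),np.sin(yaw)
    return lambda L:np.atleast_2d(L)@np.array([[s,-c,0],[c,s,0],[0,0,1]])+[x,y,z]
E
python3 - <<'E'
from h import *
im=cv2.imread("pics/top0.png");K,T=cam("top")
hsv=cv2.cvtColor(im,cv2.COLOR_BGR2HSV)
# board: everything not pink inside mat window
w=np.zeros(im.shape[:2],np.uint8);w[165:235,374:460]=1
h=hsv[...,0]; m=((~((h>155)&(h<179)&(hsv[...,1]>100)))&(w>0)).astype(np.uint8)
m=cv2.morphologyEx(m,cv2.MORPH_OPEN,np.ones((3,3)))
c=max(cv2.findContours(m,0,2)[0],key=cv2.contourArea)[:,0]
P=ray(c,10,K,T)[:,:2].astype(np.float32);r=cv2.minAreaRect(P);print("board",r,cv2.boxPoints(r).round().tolist())
# clamp bed: dark bluish
w[:]=0;w[180:255,200:330]=1
m=((hsv[...,2]<110)&(w>0)).astype(np.uint8);m=cv2.morphologyEx(m,cv2.MORPH_OPEN,np.ones((3,3)))
c=max(cv2.findContours(m,0,2)[0],key=cv2.contourArea)[:,0]
P=ray(c,20,K,T)[:,:2].astype(np.float32);r=cv2.minAreaRect(P);print("bed",r,cv2.boxPoints(r).round().tolist())
a=cv2.resize(im[165:255,365:470],None,fx=5,fy=5,interpolation=2);b=cv2.resize(im[175:265,195:335],None,fx=5,fy=5,interpolation=2)[:, :]
cv2.imwrite("pics/crop1.png",a)
cv2.imwrite("pics/crop2.png",b)
E
```

```text
board ((557.36572265625, -276.34185791015625), (200.04039001464844, 79.83265686035156), 67.12620544433594) [[482.0, -353.0], [555.0, -384.0], [633.0, -200.0], [559.0, -169.0]]
bed ((500.67218017578125, 175.35501098632812), (129.38101196289062, 339.65130615234375), 12.228010177612305) [[401.0, 328.0], [473.0, -4.0], [600.0, 23.0], [528.0, 355.0]]
```

View pics/crop1.png

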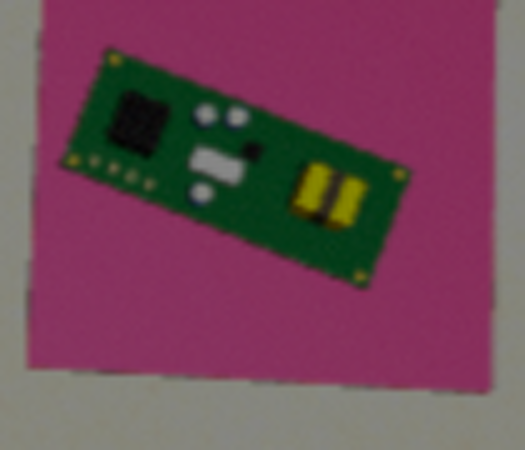

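View pics/crop2.png

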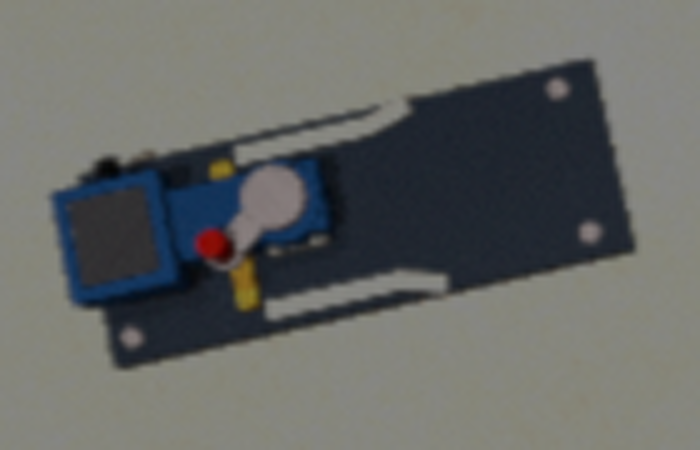

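The crop confirms it: a black heat sink at the upper left and the yellow transformer at the lower right, lying on the flat pink mat. Next I'll fit the clamp's edges and compute the approach.

```bash
cat >> h.py <<'E'
def go(x,y,z,head,s=None):
    "slide (tool axes) and rotvec to reach TCP x,y,z with tool z down, tool x at heading"
    s=s or env.get_state();A=rot(s);c,sn=np.cos(head),np.sin(head)
    G=np.array([[c,sn,0],[sn,-c,0],[0,0,-1.]])
    print("slide",(A.T@(np.array([x,y,z])-s["position"])).round(1),"rot",R.from_matrix(A.T@G).as_rotvec().round(4))
E
python3 - <<'E'
from h import *
from scipy.optimize import least_squares
im=cv2.imread("pics/top0.png");K,T=cam("top")
g=cv2.cvtColor(im,cv2.COLOR_BGR2GRAY).astype(float)
hsv=cv2.cvtColor(im,cv2.COLOR_BGR2HSV)
m=cv2.inRange(hsv,(20,120,80),(35,255,255));m[:,:420]=0;m[:,450:]=0;m[:190]=0;m[220:]=0
c=np.argwhere(m)[:,::-1];print("transf",ray(c.mean(0),40,K,T))
f=frame(557.4,-276.3,np.arctan2(184,77.5));print("transf model",f([0,-55,33]))
# bed fit: maximise gradient: residual at outside/inside offsets along edges
def samp(P):
    uv=proj(P,K,T).astype(np.float32);return cv2.remap(g.astype(np.float32),uv[:,0],uv[:,1],1).ravel()
ys=np.linspace(-180,-85,60);xs=np.linspace(-55,55,50);y2=np.linspace(-180,40,60)
best=None
def cost(p):
    F=frame(*p);v=0
    for L,n in (((np.c_[np.full(60,60),ys]),(1,0)),(np.c_[np.full(60,-60),y2],(-1,0)),(np.c_[xs,np.full(50,-190)],(0,-1))):
        z=np.full((len(L),1),20)
        d=[samp(F(np.c_[L+np.array(n)*o,z])).mean() for o in (3,-3)]
        v-=d[0]-d[1]
    return v
from scipy.optimize import minimize
for st in ((480,200,1.78),(485,212,1.75)):
    for i in range(3):
        r=minimize(cost,st,method="Nelder-Mead",options=dict(initial_simplex=[st,(st[0]+8,st[1],st[2]),(st[0],st[1]+8,st[2]),(st[0],st[1],st[2]+.05)]));st=r.x
    print("clamp",r.x,r.fun)
go(536,-327,120,np.arctan2(184,77.5))
E
```

```text
transf [[ 535.80722111 -329.13879869   40.        ]]
transf model [[ 536.05070748 -326.98735256   33.        ]]
clamp [492.93389345 195.25353378   1.80015393] -228.25379943847656
clamp [486.45475829 224.38371047   1.79925808] -149.19149780273438
slide [-615.3 -750.3  130. ] rot [-1.0000e-04  0.0000e+00  1.6226e+00]
```

Call:
{"fn": "send_rows", "kwargs": {
  "slide": [
    [-38,-47,0],
    [-76,-94,0],
    [-115,-140,0],
    [-153,-187,0],
    [-192,-234,0],
    [-230,-281,10],
    [-269,-328,20],
    [-307,-375,30],
    [-346,-422,40],
    [-384,-469,50]
  ],
  "delta_rot": [
    [0,0,0.16],
    [0,0,0.32],
    [0,0,0.48],
    [0,0,0.65],
    [0,0,0.81],
    [0,0,0.97],
    [0,0,1.13],
    [0,0,1.3],
    [0,0,1.46],
    [0,0,1.6226]
  ],
  "grip": [0,0,0,0,0,0,0,0,0,0]
}}

```text
t: 2.35
position: [414.9, 14.2, 200.2]
eef_rot: [0.0, 0.835, 0.551, 0.001]
force: [0.9, 0.7, -0.7]
grip_width: 85.4
gripper_force: 0.0
```

Run:
```python
from h import *
print(env.get_state()["position"]);go(536,-328,130,np.arctan2(184,77.5))
```

```text
[414.92219523  14.22122975 200.17102058]
slide [-267.1  245.8   70.3] rot [ 0.0014 -0.0007 -0.0054]
```

Call:
{"fn": "send_rows", "kwargs": {
  "slide": [
    [-45,41,12],
    [-89,82,24],
    [-134,123,36],
    [-178,164,48],
    [-223,205,60],
    [-267,246,70],
    [-267,246,70]
  ],
  "delta_rot": [
    [0,0,0],
    [0,0,0],
    [0,0,0],
    [0,0,0],
    [0,0,0],
    [0,0,-0.005],
    [0,0,-0.005]
  ],
  "grip": [0,0,0,0,0,0,0]
}}

```text
t: 3.22
position: [538.2, -329.3, 129.2]
eef_rot: [0.001, 0.833, 0.554, 0.0]
force: [-0.1, 0.9, -0.1]
grip_width: 85.4
gripper_force: 0.0
```

Run:
```python
from h import *
s=env.get_state();im=env.read_camera("wrist");cv2.imwrite("pics/w1.png",im);K,T=cam("wrist",s)
hsv=cv2.cvtColor(im,cv2.COLOR_BGR2HSV)
m=cv2.inRange(hsv,(20,120,60),(35,255,255));n,l,st,c=cv2.connectedComponentsWithStats(m)
for i in range(1,n):
    if st[i,4]>80: print(st[i],ray(c[i],40,K,T).round(1))
# board outline: green mask
g=cv2.inRange(hsv,(40,60,20),(90,255,255));g=cv2.morphologyEx(g,cv2.MORPH_CLOSE,np.ones((25,25)))
k=max(cv2.findContours(g,0,2)[0],key=cv2.contourArea)[:,0]
r=cv2.minAreaRect(ray(k,10,K,T)[:,:2].astype(np.float32));print(r,cv2.boxPoints(r).round(1).tolist())
print(s["position"])
```

```text
[ 299  176   42   29 1158] [[ 540.9 -312.7   40. ]]
[300 216  40  17 668] [[ 531.1 -335.4   40. ]]
[  0 302  33  43 912] [[ 277.5 -317.8   40. ]]
[  0 332  29  28 135] [[ 260.7 -338.1   40. ]]
((552.9839477539062, -284.2093505859375), (178.45419311523438, 78.1334228515625), 67.03138732910156) [[482.20001220703125, -351.1000061035156], [554.0999755859375, -381.6000061035156], [623.7999877929688, -217.3000030517578], [551.7999877929688, -186.8000030517578]]
[ 538.20212559 -329.33079958  129.20499083]
```

View pics/w1.png

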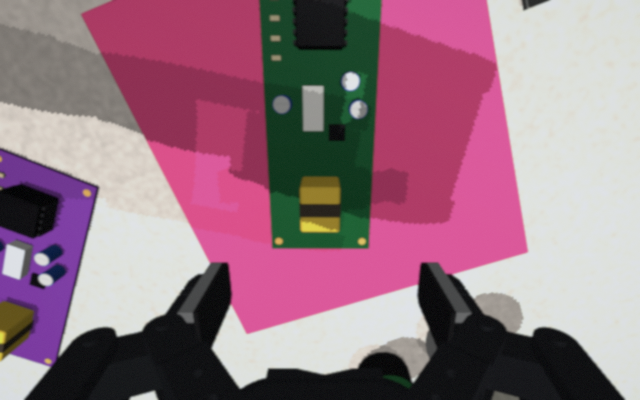

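The wrist view shows the transformer at (320,204), centred between the fingers; the board's tail edge is at row 248. Now I'll descend and grip.

Call:
{"fn": "send_rows", "kwargs": {
  "slide": [
    [2.2,-3.3,40],
    [2.2,-3.3,75],
    [2.2,-3.3,96],
    [2.2,-3.3,96],
    [2.2,-3.3,96],
    [2.2,-3.3,96],
    [2.2,-3.3,96],
    [2.2,-3.3,96],
    [2.2,-3.3,96],
    [2.2,-3.3,96]
  ],
  "delta_rot": [
    [0,0,0],
    [0,0,0],
    [0,0,0],
    [0,0,0],
    [0,0,0],
    [0,0,0],
    [0,0,0],
    [0,0,0],
    [0,0,0],
    [0,0,0]
  ],
  "grip": [0,0,0.3,0.3,1,1,1,1,1,1]
}}

```text
t: 4.53
position: [536.3, -322.7, 35.9]
eef_rot: [0.001, 0.832, 0.555, 0.001]
force: [-0.0, 1.4, 5.8]
grip_width: 26.8
gripper_force: 60.7
```

Call:
{"fn": "send_rows", "kwargs": {
  "slide": [
    [0,0,-15],
    [0,0,-35],
    [0,0,-70],
    [0,0,-70]
  ],
  "delta_rot": [
    [0,0,0],
    [0,0,0],
    [0,0,0],
    [0,0,0]
  ],
  "grip": [1,1,1,1]
}}

```text
t: 5.03
position: [536.9, -323.3, 108.0]
eef_rot: [0.003, 0.832, 0.555, 0.001]
force: [0.9, -0.4, -2.9]
grip_width: 26.7
gripper_force: 59.8
```

Run:
```python
from h import *
s=env.get_state();im=env.read_camera("wrist");cv2.imwrite("pics/w2.png",im);K,T=cam("wrist",s)
hsv=cv2.cvtColor(im,cv2.COLOR_BGR2HSV)
g=cv2.inRange(hsv,(40,60,20),(90,255,255));g=cv2.morphologyEx(g,cv2.MORPH_CLOSE,np.ones((25,25)))
k=max(cv2.findContours(g,0,2)[0],key=cv2.contourArea)[:,0]
A=rot(s);P=(ray(k,s["position"][2]-23,K,T)-s["position"])@A
r=cv2.minAreaRect(P[:,:2].astype(np.float32));print("board in tool xy",r,cv2.boxPoints(r).round(1).tolist())
print(s["position"],s["force"],s["grip_width"],"tilt",A[2].round(4))
go(546.4,-33.8,95,1.80)
```

```text
board in tool xy ((47.41416549682617, -0.5536766052246094), (136.15280151367188, 77.015380859375), 0.5478091239929199) [[-21.0, 37.29999923706055], [-20.299999237060547, -39.70000076293945], [115.9000015258789, -38.400001525878906], [115.0999984741211, 38.599998474121094]]
[ 536.94409073 -323.32510368  107.95826176] [ 0.85664829 -0.4318234  -2.86602844] 26.73466880391964 tilt [-0.0012  0.0065 -1.    ]
slide [ 270.8 -101.1   10.6] rot [ 0.0033  0.0017 -0.6228]
```

Call:
{"fn": "send_rows", "kwargs": {
  "slide": [
    [54,-20,3],
    [108,-40,5],
    [162,-60,7],
    [216,-80,9],
    [271,-101,10.6],
    [271,-101,10.6],
    [271,-101,10.6]
  ],
  "delta_rot": [
    [0,0,-0.125],
    [0,0,-0.25],
    [0,0,-0.375],
    [0,0,-0.5],
    [0.003,0.002,-0.623],
    [0.003,0.002,-0.623],
    [0.003,0.002,-0.623]
  ],
  "grip": [1,1,1,1,1,1,1]
}}

```text
t: 5.95
position: [545.2, -33.0, 92.9]
eef_rot: [-0.002, 0.621, 0.783, -0.0]
force: [0.7, 0.1, -1.7]
grip_width: 26.9
gripper_force: 59.6
```

Run:
```python
from h import *
s=env.get_state();im=env.read_camera("wrist");cv2.imwrite("pics/w3.png",im)
t=env.read_camera("top");d=env.read_camera("side");cv2.imwrite("pics/t3.png",t);cv2.imwrite("pics/s3.png",d)
print(s["position"],s["force"],s["grip_width"],rot(s).round(4).tolist())
```

```text
[545.20814611 -32.97130124  92.86729126] [ 0.71141509  0.14187574 -1.71761095] 26.871485635638223 [[-0.2277, 0.9737, -0.0039], [0.9737, 0.2277, 0.0021], [0.0029, -0.0033, -1.0]]
```

View pics/w3.png

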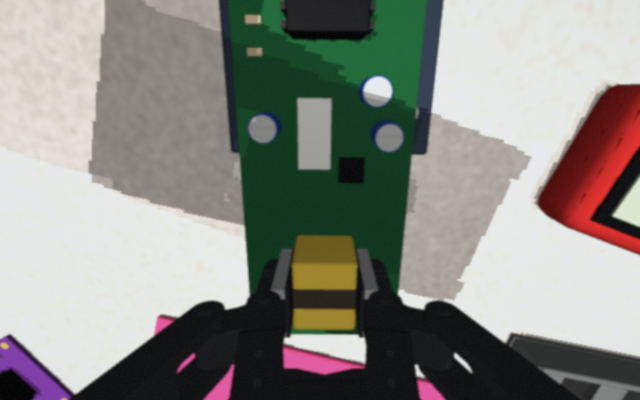

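The wrist view shows the bed's open-end corners at (233,152) and (425,153), with the board between them. I'll measure both sets of edges in the tool frame.

```bash
cat > edges.py <<'E'
from h import *
def edges(im,s,rows,zb,lbl=""):
    K,T=cam("wrist",s);A=rot(s);hsv=cv2.cvtColor(im,cv2.COLOR_BGR2HSV).astype(int)
    L=[];Rr=[];B=[];C=[]
    for r in rows:
        gr=np.where((hsv[r,:,0]>50)&(hsv[r,:,0]<90)&(hsv[r,:,1]>100))[0];gr=gr[(gr>180)&(gr<460)]
        dk=np.where((hsv[r,:,0]>100)&(hsv[r,:,0]<128)&(hsv[r,:,1]>50)&(hsv[r,:,2]<120))[0];
        l=dk[(dk>190)&(dk<gr.min())];q=dk[(dk<470)&(dk>gr.max())]
        B.append((gr.min()-.5,r));C.append((gr.max()+.5,r))
        if len(l):L.append((l.min()-.5,r))
        if len(q):Rr.append((q.max()+.5,r))
    for n,E,z in(("bedL",L,20),("boardL",B,zb),("boardR",C,zb),("bedR",Rr,20)):
        P=(ray(E,z,K,T)-s["position"])@A;f=np.polyfit(P[:,0],P[:,1],1)
        print(lbl,n,"slope %.4f  y at x=100: %.2f"%(f[0],np.polyval(f,100)),"x",P[:,0].min().round(),P[:,0].max().round(),"rms %.2f"%np.std(P[:,1]-np.polyval(f,P[:,0])))
E
python3 - <<'E'
from edges import *
s=env.get_state();im=cv2.imread("pics/w3.png")
edges(im,s,range(5,145,3),s["position"][2]-24)
# corner of bed end: rows of bed end
K,T=cam("wrist",s);A=rot(s)
print((ray([(233,152),(425,153)],20,K,T)),((ray([(233,152),(425,153)],20,K,T)-s["position"])@A).round(1))
F=frame(493,195,1.8);print(F([[-60,-190,20],[60,-190,20]]).round(1))
E
```

```text
bedL slope 0.0082  y at x=100: -56.14 x 52.0 125.0 rms 0.16
 boardL slope 0.0121  y at x=100: -39.42 x 60.0 114.0 rms 0.14
 boardR slope 0.0149  y at x=100: 39.63 x 60.0 114.0 rms 0.23
 bedR slope 0.0117  y at x=100: 60.79 x 52.0 125.0 rms 0.17
[[480.3177318   -1.70772296  20.        ]
 [593.70165636  24.00815127  20.        ]] [[ 46.2 -56.   73.5]
 [ 45.7  60.3  73.2]]
[[477.7  -3.7  20. ]
 [594.6  23.6  20. ]]
```

Call:
{"fn": "send_rows", "kwargs": {
  "slide": [
    [0,1.5,15],
    [0,2.3,30],
    [0,2.3,38],
    [0,2.3,40],
    [0,2.3,40]
  ],
  "delta_rot": [
    [0,0,0],
    [0.003,-0.003,-0.003],
    [0.003,-0.003,-0.003],
    [0.003,-0.003,-0.003],
    [0.003,-0.003,-0.003]
  ],
  "grip": [1,1,1,1,1]
}}

```text
t: 6.72
position: [547.8, -32.4, 53.2]
eef_rot: [-0.002, 0.62, 0.784, -0.002]
force: [0.5, 0.4, -2.0]
grip_width: 26.8
gripper_force: 59.6
```

Run:
```python
from edges import *
s=env.get_state();im=env.read_camera("wrist");cv2.imwrite("pics/w4.png",im);print(s["position"],s["force"],s["moment"],rot(s)[2].round(4))
edges(im,s,range(5,110,3),s["position"][2]-25)
```

```text
[547.76207692 -32.42951225  53.22046377] [ 0.50712854  0.41675277 -2.01879753] [-0.04056687 -0.00493462  0.00512946] [-1.0e-04 -5.5e-03 -1.0e+00]
 bedL slope 0.0275  y at x=100: -58.24 x 75.0 116.0 rms 0.24
 boardL slope 0.0047  y at x=100: -39.67 x 75.0 114.0 rms 0.18
 boardR slope 0.0154  y at x=100: 39.84 x 75.0 114.0 rms 0.19
 bedR slope 0.0144  y at x=100: 58.35 x 75.0 116.0 rms 0.13
```

Call:
{"fn": "send_rows", "kwargs": {
  "slide": [
    [0,0,1],
    [0,0,2],
    [0,0,2.5],
    [0,0,2.5]
  ],
  "delta_rot": [
    [0,0,0],
    [0,0,0],
    [0,0,0],
    [0,0,0]
  ],
  "grip": [1,1,1,1]
}}

```text
t: 7.28
position: [547.7, -32.4, 50.9]
eef_rot: [-0.002, 0.62, 0.784, -0.002]
force: [0.4, 0.5, -1.5]
grip_width: 26.9
gripper_force: 59.6
```

Call:
{"fn": "send_rows", "kwargs": {
  "slide": [
    [0,0,0.7],
    [0,0,1.3],
    [0,0,1.3]
  ],
  "delta_rot": [
    [0,0,0],
    [0,0,0],
    [0,0,0]
  ],
  "grip": [1,1,1]
}}

```text
t: 7.65
position: [547.9, -32.5, 49.9]
eef_rot: [-0.001, 0.62, 0.784, -0.002]
force: [-1.5, -1.4, 2.1]
grip_width: 27.1
gripper_force: 60.4
```

Call:
{"fn": "send_rows", "kwargs": {
  "slide": [
    [6,0.1,-0.4],
    [12,0.2,-0.4],
    [18,0.2,-0.4],
    [24,0.3,-0.4],
    [30,0.4,-0.4],
    [36,0.5,-0.4],
    [42,0.5,-0.4],
    [48,0.6,-0.4],
    [54,0.7,-0.4],
    [54,0.7,-0.4]
  ],
  "delta_rot": [
    [0,0,0],
    [0,0,0],
    [0,0,0],
    [0,0,0],
    [0,0,0],
    [0,0,0],
    [0,0,0],
    [0,0,0],
    [0,0,0],
    [0,0,0]
  ],
  "grip": [1,1,1,1,1,1,1,1,1,1]
}}

```text
t: 8.9
position: [535.9, 21.0, 50.0]
eef_rot: [-0.002, 0.62, 0.784, -0.002]
force: [-0.2, 2.9, 3.4]
grip_width: 26.6
gripper_force: 60.2
```

Run:
```python
from edges import *
s=env.get_state();im=env.read_camera("wrist");cv2.imwrite("pics/w5.png",im);print(s["position"],s["force"],s["moment"],rot(s)[2].round(4))
edges(im,s,range(35,200,3),s["position"][2]-26)
```

```text
[535.93104121  21.00110792  50.04053175] [-0.20779973  2.94346754  3.43967246] [ 0.50579047 -0.17797115  0.03174403] [ 2.0e-04 -5.1e-03 -1.0e+00]
 bedL slope 0.0162  y at x=100: -58.29 x 32.0 104.0 rms 0.21
 boardL slope 0.0105  y at x=100: -39.98 x 33.0 104.0 rms 0.15
 boardR slope 0.0100  y at x=100: 40.16 x 33.0 104.0 rms 0.13
 bedR slope 0.0149  y at x=100: 58.25 x 32.0 104.0 rms 0.14
```

View pics/w5.png

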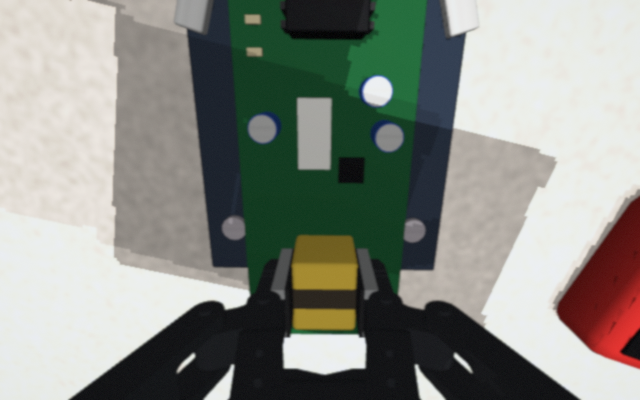

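The wrist view shows the board centred between the guide flares at (193,15) and (460,15), with the bed edges symmetric about it. I'll carry on in, stopping short of the stop.

Call:
{"fn": "send_rows", "kwargs": {
  "slide": [
    [6,0.1,-0.3],
    [12,0.2,-0.3],
    [18,0.3,-0.3],
    [24,0.4,-0.3],
    [30,0.5,-0.3],
    [36,0.5,-0.3],
    [42,0.6,-0.3],
    [48,0.7,-0.3],
    [52,0.8,-0.3],
    [52,0.8,-0.3]
  ],
  "delta_rot": [
    [0,0,0.001],
    [0,0,0.002],
    [0,0,0.003],
    [0,0,0.004],
    [0,0,0.004],
    [0,0,0.004],
    [0,0,0.004],
    [0,0,0.004],
    [0,0,0.004],
    [0,0,0.004]
  ],
  "grip": [1,1,1,1,1,1,1,1,1,1]
}}

```text
t: 10.2
position: [524.6, 71.4, 50.2]
eef_rot: [-0.002, 0.622, 0.783, -0.002]
force: [-0.4, 0.6, -1.9]
grip_width: 26.9
gripper_force: 59.7
```

Run:
```python
from edges import *
s=env.get_state();im=env.read_camera("wrist");cv2.imwrite("pics/w6.png",im);print(s["position"],s["force"],s["moment"],rot(s)[2].round(4))
edges(im,s,range(110,230,3),s["position"][2]-26)
```

```text
[524.62698375  71.39165388  50.22565952] [-0.35784192  0.62096603 -1.92863188] [-0.01702897  0.02446937 -0.01229649] [-2.0e-04 -5.5e-03 -1.0e+00]
 bedL slope 0.2989  y at x=100: -38.45 x 16.0 74.0 rms 2.83
 boardL slope 0.0113  y at x=100: -39.93 x 18.0 74.0 rms 0.15
 boardR slope 0.0113  y at x=100: 40.16 x 18.0 74.0 rms 0.15
 bedR slope -0.2910  y at x=100: 36.72 x 16.0 74.0 rms 2.67
```

Call:
{"fn": "send_rows", "kwargs": {
  "slide": [
    [1.5,0,0.2],
    [3,0,0.2],
    [4.5,0,0.2],
    [6,0.1,0.2],
    [6,0.1,0.2]
  ],
  "delta_rot": [
    [0,0,0.002],
    [0,0,0.002],
    [0,0,0.002],
    [0,0,0.002],
    [0,0,0.002]
  ],
  "grip": [1,1,1,1,1]
}}

```text
t: 10.88
position: [523.6, 77.1, 50.1]
eef_rot: [-0.002, 0.623, 0.782, -0.002]
force: [1.1, 0.7, -1.1]
grip_width: 26.5
gripper_force: 59.8
```

Call:
{"fn": "send_rows", "kwargs": {
  "slide": [
    [0.5,0,0],
    [1,0,0],
    [1.5,0,0],
    [1.5,0,0]
  ],
  "delta_rot": [
    [0,0,0],
    [0,0,0],
    [0,0,0],
    [0,0,0]
  ],
  "grip": [1,1,1,1]
}}

```text
t: 11.38
position: [523.3, 78.4, 50.1]
eef_rot: [-0.001, 0.623, 0.782, -0.002]
force: [-0.1, -0.7, -0.1]
grip_width: 26.7
gripper_force: 60.0
```

Call:
{"fn": "send_rows", "kwargs": {
  "slide": [
    [0.4,0,0],
    [0.7,0,0],
    [0.7,0,0]
  ],
  "delta_rot": [
    [0,0,0],
    [0,0,0],
    [0,0,0]
  ],
  "grip": [1,1,1]
}}

```text
t: 11.75
position: [523.2, 79.1, 50.1]
eef_rot: [-0.001, 0.623, 0.782, -0.002]
force: [-0.0, -1.0, 1.0]
grip_width: 26.8
gripper_force: 60.0
```

Call:
{"fn": "send_rows", "kwargs": {
  "slide": [
    [0.4,0,0],
    [0.4,0,0]
  ],
  "delta_rot": [
    [0,0,0],
    [0,0,0]
  ],
  "grip": [1,1]
}}

```text
t: 12.0
position: [523.0, 79.5, 50.1]
eef_rot: [-0.001, 0.623, 0.782, -0.002]
force: [-0.1, -1.6, 0.4]
grip_width: 27.0
gripper_force: 60.1
```

Call:
{"fn": "send_rows", "kwargs": {
  "slide": [
    [0.5,0,0],
    [0.5,0,0]
  ],
  "delta_rot": [
    [0,0,0],
    [0,0,0]
  ],
  "grip": [1,1]
}}

```text
t: 12.25
position: [522.9, 80.0, 50.1]
eef_rot: [-0.002, 0.623, 0.782, -0.002]
force: [1.6, -1.6, 0.9]
grip_width: 27.0
gripper_force: 60.1
```

Call:
{"fn": "send_rows", "kwargs": {
  "slide": [
    [0.5,0,0],
    [0.5,0,0]
  ],
  "delta_rot": [
    [0,0,0],
    [0,0,0]
  ],
  "grip": [1,1]
}}

```text
t: 12.5
position: [522.8, 80.5, 50.1]
eef_rot: [-0.001, 0.623, 0.782, -0.002]
force: [0.6, -2.5, 2.0]
grip_width: 26.7
gripper_force: 60.1
```

Run:
```python
from edges import *
t=env.read_camera("side");cv2.imwrite("pics/s7.png",t)
T=env.read_camera("top");cv2.imwrite("pics/t7.png",T);s=env.get_state();print(s["position"],s["force"])
a=cv2.resize(t[110:230,210:350],(700,600),interpolation=2);cv2.imwrite("pics/c7.png",a)
```

```text
[522.76774555  80.4550911   50.08779887] [ 0.313597   -1.24209999  1.06215446]
```

View pics/c7.png

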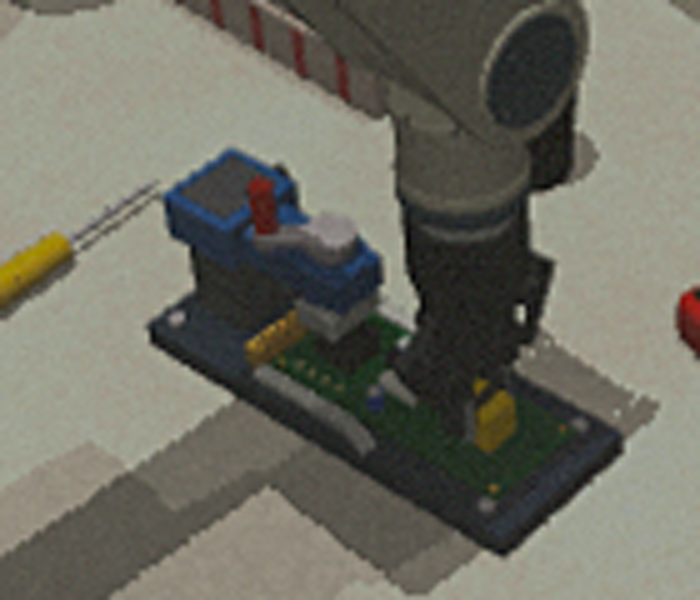

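The side crop shows the board in the channel with its nose close to or at the brass stop (272,335). I'll press on gently until the force rises.

Call:
{"fn": "send_rows", "kwargs": {
  "slide": [
    [0.5,0,0],
    [0.5,0,0]
  ],
  "delta_rot": [
    [0,0,0],
    [0,0,0]
  ],
  "grip": [1,1]
}}

```text
t: 12.85
position: [522.7, 80.9, 50.1]
eef_rot: [-0.001, 0.623, 0.782, -0.002]
force: [0.1, -1.4, 1.6]
grip_width: 27.4
gripper_force: 60.2
```

Call:
{"fn": "send_rows", "kwargs": {
  "slide": [
    [0.5,0,0],
    [0.5,0,0]
  ],
  "delta_rot": [
    [0,0,0],
    [0,0,0]
  ],
  "grip": [1,1]
}}

```text
t: 13.1
position: [522.6, 81.5, 50.1]
eef_rot: [-0.001, 0.623, 0.782, -0.002]
force: [-0.2, -1.5, 1.6]
grip_width: 27.0
gripper_force: 60.2
```

Call:
{"fn": "send_rows", "kwargs": {
  "slide": [
    [0.5,0,0],
    [0.5,0,0]
  ],
  "delta_rot": [
    [0,0,0],
    [0,0,0]
  ],
  "grip": [1,1]
}}

```text
t: 13.35
position: [522.4, 81.9, 50.1]
eef_rot: [-0.002, 0.623, 0.782, -0.002]
force: [-0.5, -2.7, 1.5]
grip_width: 26.6
gripper_force: 60.2
```

Call:
{"fn": "send_rows", "kwargs": {
  "slide": [
    [0.4,0,0],
    [0.8,0,0],
    [0.8,0,0]
  ],
  "delta_rot": [
    [0,0,0],
    [0,0,0],
    [0,0,0]
  ],
  "grip": [1,1,1]
}}

```text
t: 13.72
position: [522.3, 82.7, 50.1]
eef_rot: [-0.002, 0.623, 0.782, -0.002]
force: [0.1, -1.4, 2.8]
grip_width: 26.8
gripper_force: 60.3
```

Call:
{"fn": "send_rows", "kwargs": {
  "slide": [
    [0.4,0,0],
    [0.8,0,0],
    [0.8,0,0]
  ],
  "delta_rot": [
    [0,0,0],
    [0,0,0],
    [0,0,0]
  ],
  "grip": [1,1,1]
}}

```text
t: 14.1
position: [522.3, 83.0, 50.1]
eef_rot: [-0.001, 0.623, 0.783, -0.002]
force: [0.7, -6.3, 1.0]
grip_width: 26.8
gripper_force: 60.1
```

Call:
{"fn": "send_rows", "kwargs": {
  "slide": [
    [0.4,0,0],
    [0.8,0,0],
    [0.8,0,0]
  ],
  "delta_rot": [
    [0,0,0],
    [0,0,0],
    [0,0,0]
  ],
  "grip": [1,1,1]
}}

```text
t: 14.48
position: [522.6, 83.2, 50.1]
eef_rot: [-0.001, 0.622, 0.783, -0.002]
force: [2.9, -10.5, 1.5]
grip_width: 27.2
gripper_force: 59.9
```

Contact at about 10 N, so the nose is home. Now I'll release and lift straight up.

Call:
{"fn": "send_rows", "kwargs": {
  "slide": [
    [-0.2,0,0],
    [-0.2,0,0],
    [-0.2,0,0],
    [-0.2,0,-5],
    [-0.2,0,-30],
    [-0.2,0,-80],
    [-0.2,0,-140],
    [-0.2,0,-180]
  ],
  "delta_rot": [
    [0,0,0],
    [0,0,0],
    [0,0,0],
    [0,0,0],
    [0,0,0],
    [0,0,0],
    [0,0,0],
    [0,0,0]
  ],
  "grip": [0.5,0.4,0.4,0.4,0.4,0.4,0.4,0.4]
}}

```text
t: 15.48
position: [523.3, 84.5, 233.2]
eef_rot: [-0.001, 0.623, 0.783, -0.001]
force: [-0.1, 0.5, -0.0]
grip_width: 51.5
gripper_force: 0.0
```

Run:
```python
from h import *
s=env.get_state();print(s["position"],s["force"],s["grip_width"])
F=frame(493,195,1.79);
im=env.read_camera("wrist");cv2.imwrite("pics/w8.png",im)
p=F([-0,-20,230])[0];print(p);go(*p,0.22)
```

```text
[523.34409323  84.49108179 233.20276203] [-0.07431523  0.4650087  -0.01055674] 51.45330404614579
[497.34904841 175.47858156 230.        ]
slide [94.7 -7.3  7.6] rot [ 0.0042 -0.0027  1.5774]
```

Call:
{"fn": "send_rows", "kwargs": {
  "slide": [
    [10,-1,0],
    [20,-2,0],
    [30,-3,0],
    [40,-4,0],
    [50,-5,0],
    [60,-6,0],
    [70,-7,0],
    [82,-7,0],
    [95,-7,0],
    [95,-7,0]
  ],
  "delta_rot": [
    [0,0,0.17],
    [0,0,0.35],
    [0,0,0.53],
    [0,0,0.7],
    [0,0,0.88],
    [0,0,1.05],
    [0,0,1.23],
    [0,0,1.4],
    [0,0,1.577],
    [0,0,1.577]
  ],
  "grip": [0.4,0.4,0.4,0.4,0.4,0.4,0.4,0.4,0.4,0.4]
}}

```text
t: 16.77
position: [494.4, 175.8, 230.1]
eef_rot: [0.0, 0.994, 0.111, -0.003]
force: [-0.6, -0.3, -0.1]
grip_width: 51.3
gripper_force: 0.0
```

Run:
```python
from h import *
s=env.get_state();im=env.read_camera("wrist");cv2.imwrite("pics/w9.png",im);np.savez("s9.npz",p=s["position"],q=s["eef_rot"]);print(s["position"],s["eef_rot"])
for l in("hub","handle","tab_plate","stop","board"):
    print(l,[(round(d["score"],2),np.round(d["centre"],1).tolist()) for d in env.look_for(l,"wrist")][:2])
```

```text
[494.35626128 175.81012901 230.11002393] [ 4.01651585e-04  9.93781099e-01  1.11319884e-01 -2.61723239e-03]
hub [(0.9, [495.7, 234.6, 120.0])]
handle [(0.82, [470.4, 223.2, 162.6])]
tab_plate []
stop [(0.93, [518.8, 237.8, 39.2])]
board [(0.83, [523.3, 114.0, 23.1]), (0.77, [315.7, -249.2, 5.7])]
```

View pics/w9.png

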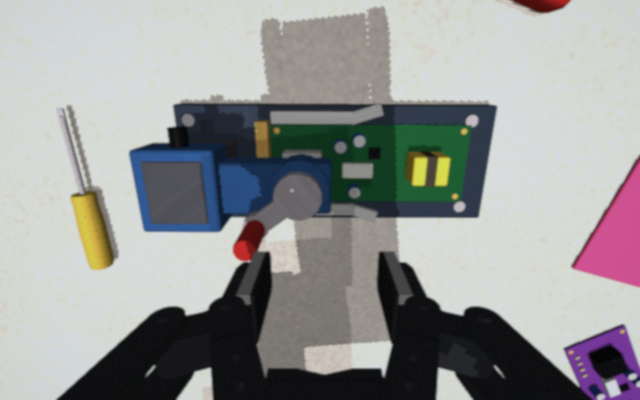

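The wrist view shows the board home against the brass stop (262,140), the hub at (298,195), and the handle running from (258,228) at its foot to (243,252) at its top. The carriage's +x side shows at (300,153). I'll take a second view from a shifted position to triangulate.

Call:
{"fn": "send_rows", "kwargs": {
  "slide": [
    [20,25,0],
    [40,50,0],
    [40,50,0],
    [40,50,0]
  ],
  "delta_rot": [
    [0,0,0],
    [0,0,0],
    [0,0,0],
    [0,0,0]
  ],
  "grip": [0.4,0.4,0.4,0.4]
}}

```text
t: 17.58
position: [544.1, 135.1, 229.6]
eef_rot: [0.0, 0.994, 0.11, -0.003]
force: [1.0, 0.6, 0.1]
grip_width: 51.2
gripper_force: 0.0
```

```bash
cat > tri.py <<'E'
from h import *
def feats(im):
    hsv=cv2.cvtColor(im,cv2.COLOR_BGR2HSV);r=(cv2.inRange(hsv,(0,120,50),(8,255,255))|cv2.inRange(hsv,(170,150,50),(180,255,255)))
    n,l,st,c=cv2.connectedComponentsWithStats(r)
    out=[(st[i],c[i].round(1)) for i in range(1,n) if 150<st[i,4]<3000]
    return r,l,out
def tri(obs):
    "obs: list of (uv,K,T) -> least squares point"
    A=np.zeros((3,3));b=np.zeros(3)
    for uv,K,T in obs:
        d=T[:3,:3]@np.linalg.inv(K)@[*uv,1];d/=np.linalg.norm(d);M=np.eye(3)-np.outer(d,d);A+=M;b+=M@T[:3,3]
    return np.linalg.solve(A,b)
E
python3 - <<'E'
from tri import *
s=env.get_state();im=env.read_camera("wrist");cv2.imwrite("pics/w10.png",im);np.savez("s10.npz",p=s["position"],q=s["eef_rot"]);print(s["position"],s["eef_rot"])
for l in("hub","handle","stop"):
    print(l,[(round(d["score"],2),np.round(d["centre"],1).tolist()) for d in env.look_for(l,"wrist")][:2])
    print([(np.argwhere(d["pixels"]).mean(0)[::-1].round(1),d["pixels"].sum()) for d in env.masks_of(l,"wrist")][:2])
for n in("pics/w9.png","pics/w10.png"):
    i=cv2.imread(n);print(n,feats(i)[2])
    c=cv2.HoughCircles(cv2.GaussianBlur(cv2.cvtColor(i,cv2.COLOR_BGR2GRAY),(3,3),0),cv2.HOUGH_GRADIENT,1,40,param1=100,param2=18,minRadius=18,maxRadius=32);print(c[0][:6] if c is not None else None)
E
```

```text
[544.11018205 135.05061423 229.62295346] [ 3.86615008e-04  9.93949990e-01  1.09790322e-01 -3.05839835e-03]
hub [(0.65, [500.7, 232.8, 113.3])]
[(array([257.7, 190.8]), np.int64(17111)), (array([184.5, 232.3]), np.int64(12159))]
handle [(0.7, [469.4, 225.8, 158.1])]
[(array([184.1, 289.1]), np.int64(977))]
stop [(0.84, [516.4, 232.5, 37.3])]
[(array([216. , 180.5]), np.int64(647)), (array([184.1, 232.3]), np.int64(12213))]
pics/w9.png [(array([514,   0,  56,  12, 425], dtype=int32), array([543.3,   4.1])), (array([234, 221,  30,  40, 758], dtype=int32), array([248.6, 240.8]))]
[[296.5 196.5  23.4]
 [614.5 355.5  24.6]]
pics/w10.png [(array([ 409,    0,  119,   57, 2532], dtype=int32), array([458.4,  30.3])), (array([165, 268,  36,  41, 800], dtype=int32), array([183.2, 289.4]))]
[[229.5 247.5  21.8]]
```

View pics/w10.png

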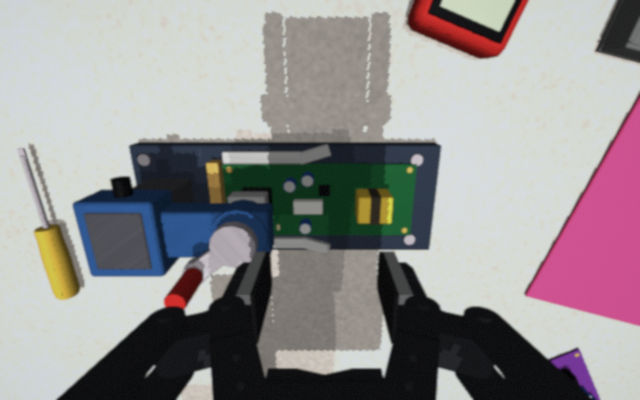

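The second view shows the hub at (231,243) and the handle from (196,270) to (177,300), seen from a 64 mm baseline. I'll fit a handle cylinder to both red masks and triangulate the hub.

```bash
cat > fit.py <<'E'
from tri import *
from scipy.optimize import minimize
def load(i):
    z=np.load(f"s{i}.npz");s=dict(position=z["p"],eef_rot=z["q"]);return cv2.imread(f"pics/w{i}.png"),*cam("wrist",s)
a=np.linspace(0,2*np.pi,24,endpoint=False)
def cyl(x,y,z,r=8,h=36):
    return np.r_[[[x+r*np.cos(t),y+r*np.sin(t),z] for t in a],[[x+r*np.cos(t),y+r*np.sin(t),z+h] for t in a]]
def handlefit(views,x0,fixz=None):
    D=[]
    for im,K,T in views:
        r,l,out=feats(im)
        uv=proj([x0],K,T)[0];i=min((i for i in range(1,l.max()+1) if 150<(l==i).sum()<3000),key=lambda i:np.hypot(*(np.argwhere(l==i).mean(0)[::-1]-uv)))
        D.append((cv2.resize((l==i).astype(np.float32),None,fx=4,fy=4,interpolation=1)>.5,K,T))
    def cost(p):
        if fixz is not None:p=[p[0],p[1],fixz]
        v=0
        for m,K,T in D:
            h=cv2.convexHull(((proj(cyl(*p),K,T)+.5)*4*16).round().astype(np.int32));q=np.zeros(m.shape,np.uint8);cv2.fillConvexPoly(q,h,1,shift=4)
            v+=(q.astype(bool)^m).sum()/m.sum()
        return v
    x=np.array(x0,float)
    for d in(8,4,2):
        r=minimize(cost,x,method="Nelder-Mead",options=dict(initial_simplex=np.vstack([x]+[x+d*e for e in np.eye(3)]),xatol=.05));x=r.x
    return x,r.fun
E
python3 - <<'E'
from fit import *
V=[load(9),load(10)]
print("hub",tri([((297.3,195.8),*V[0][1:]),((231,243.5),*V[1][1:])]))
print("hubH",tri([((296.5,196.5),*V[0][1:]),((229.5,247.5),*V[1][1:])]))
for x0 in((465,228,125),(470,223,140)): print("handle base",handlefit(V,x0))
K,T=cam("top");K2,T2=cam("side")
print("hub top+side",tri([((195+272/5,175+195/5),K,T),((210+335/5,110+232/5),K2,T2)]))
# board home check: nose edge/brass in view 9
print(ray([(272,125),(262,140),(270,160)],20,*V[0][1:]).round(1))
E
```

```text
hub [497.05391752 197.45484357 127.54368004]
hubH [498.44195271 197.21096697 135.13739559]
handle base (array([456.24994048, 225.73112765, 114.02873798]), np.float64(0.44919836380739653))
handle base (array([456.13140944, 225.75285036, 113.85824634]), np.float64(0.4494024908187966))
hub top+side [499.2647867  192.85078722 126.76846295]
[[526.9 237.1  20. ]
 [509.9 244.4  20. ]
 [491.4 233.   20. ]]
```

```bash
python3 - <<'E'
s=open("tri.py").read().replace("(0,120,50),(8","(0,110,18),(10").replace("(170,150,50)","(168,110,18)");open("tri.py","w").write(s)
E
python3 - <<'E'
from fit import *
V=[load(9),load(10)]
for v in V: print(feats(v[0])[2])
for x0 in((465,228,125),(470,223,140)): 
    x,f=handlefit(V,x0);print("handle base",x,f)
    for i in(0,1): print(handlefit(V[i:i+1],x))
    for z in (114,118,122,126,130): print(z,handlefit(V,x0,z))
E
```

```text
[(array([514,   0,  56,  12, 434], dtype=int32), array([543.2,   4.2])), (array([573, 158,  67, 111, 367], dtype=int32), array([607.4, 211.3])), (array([234, 221,  30,  40, 775], dtype=int32), array([248.6, 240.7]))]
[(array([ 409,    0,  119,   58, 2636], dtype=int32), array([459.3,  30.1])), (array([526,  95, 114, 201, 618], dtype=int32), array([586.3, 189.3])), (array([164, 268,  38,  42, 832], dtype=int32), array([183.3, 289.4]))]
handle base [457.09358506 225.41229516 114.80685248] 0.4094356479634636
(array([451.42673486, 226.46234459, 104.10428343]), np.float64(0.053000968054211034))
(array([437.42343428, 234.89034517,  92.1597299 ]), np.float64(0.08934475503456568))
114 (array([456.45755094, 225.60576408, 131.62431758]), np.float64(0.40809966331964903))
118 (array([458.42111384, 225.12473376, 132.35743512]), np.float64(0.4198775107360325))
122 (array([460.25977776, 224.54242371, 130.96830782]), np.float64(0.4570362294361222))
126 (array([462.13816847, 223.39449167, 133.08208434]), np.float64(0.5411393215357))
130 (array([466.34980575, 221.64322998, 134.17903323]), np.float64(0.6366530580416441))
handle base [456.78817103 225.54350799 114.66998729] 0.40725345242116845
(array([451.7428497 , 226.34574487, 104.68789887]), np.float64(0.053646337528234916))
(array([439.40211365, 234.07962083,  94.81321044]), np.float64(0.09295160805530508))
114 (array([456.45493626, 225.62830301, 140.1843661 ]), np.float64(0.4081825895144628))
118 (array([458.39985198, 225.17166503, 140.22474304]), np.float64(0.419801349572901))
122 (array([460.25471898, 224.60436944, 143.48410016]), np.float64(0.455683659553345))
126 (array([462.99956568, 223.4665058 , 143.75892444]), np.float64(0.5427768956564423))
130 (array([466.01275401, 222.08647549, 143.43299926]), np.float64(0.6374298728086754))
```

Run:
```python
from fit import *
from scipy.optimize import least_squares
V=[load(9),load(10)]
F=frame(493,195,1.79);print("pred",F([[60,-190,20],[60,115,20],[-60,-190,20]]).round(1).tolist())
for v,c in zip(V,([(495,106),(174,104),(480,215)],[(440,144),(131,143),(429,248)])): print(ray(c,20,*v[1:]).round(1).tolist())
# sharper: yellow transformer top centroid & heat sink etc. triangulated
P=[]
for v in V:
    h=cv2.cvtColor(v[0],cv2.COLOR_BGR2HSV);m=cv2.inRange(h,(20,120,60),(35,255,255));m[:,:340]=0;m[:140]=0;m[230:]=0
    q=np.argwhere(m)[:,::-1];print(q.min(0),q.max(0));P.append(((q.min(0)+q.max(0))/2,*v[1:]))
print("transformer",tri(P),[ray(p[0],54,*p[1:]).round(1).tolist() for p in P])
# width of handle mask
for v in V:
    r,l,o=feats(v[0]);i=[i for i in range(1,l.max()+1) if 600<(l==i).sum()<1500][0]
    print(cv2.minAreaRect(np.argwhere(l==i)[:,::-1].astype(np.float32)))
```

```text
pred [[592.9, 22.6, 20.0], [526.6, 320.3, 20.0], [475.8, -3.5, 20.0]]
[[593.4, 27.0, 20.0], [525.6, 334.0, 20.0], [482.0, -1.5, 20.0]]
[[595.4, 26.4, 20.0], [527.8, 332.6, 20.0], [480.6, -0.5, 20.0]]
[406 152] [457 198]
[355 168] [412 229]
transformer [508.2083399   49.99972356 -28.18095106] [[[519.4, 78.2, 54.0]], [[536.4, 75.2, 54.0]]]
((249.18463134765625, 240.17694091796875), (21.582042694091797, 42.04777145385742), 29.74488067626953)
((582.9127807617188, 194.94940185546875), (3.7150955200195312, 229.19786071777344), 30.127059936523438)
```

View 10's handle is partly hidden by the gripper, so I'll take two unobstructed views instead.

Call:
{"fn": "send_rows", "kwargs": {
  "slide": [
    [-40,-32,0],
    [-77,-63,0],
    [-77,-63,0],
    [-77,-63,0]
  ],
  "delta_rot": [
    [0,0,0],
    [0,0,0],
    [0,0,0],
    [0,0,0]
  ],
  "grip": [0.4,0.4,0.4,0.4]
}}

```text
t: 18.42
position: [456.4, 180.2, 230.8]
eef_rot: [0.0, 0.994, 0.11, -0.002]
force: [0.3, -0.3, -0.5]
grip_width: 51.5
gripper_force: 0.0
```

```bash
cat > snap.py <<'E'
import sys
from tri import *
def snap(i):
    s=env.get_state();im=env.read_camera("wrist");cv2.imwrite(f"pics/w{i}.png",im);np.savez(f"s{i}.npz",p=s["position"],q=s["eef_rot"]);print(s["t"],s["position"].round(1),s["force"].round(1));return s,im
if __name__=="__main__": snap(sys.argv[1])
E
python3 snap.py 11
```

```text
18.425 [456.4 180.2 230.8] [ 0.3 -0.3 -0.5]
```

Call:
{"fn": "send_rows", "kwargs": {
  "slide": [
    [0,-30,0],
    [0,-60,0],
    [0,-60,0],
    [0,-60,0]
  ],
  "delta_rot": [
    [0,0,0],
    [0,0,0],
    [0,0,0],
    [0,0,0]
  ],
  "grip": [0.4,0.4,0.4,0.4]
}}

```text
t: 18.98
position: [443.2, 237.9, 230.1]
eef_rot: [0.001, 0.994, 0.11, -0.003]
force: [0.4, -0.4, 0.3]
grip_width: 51.1
gripper_force: 0.0
```

```bash
python3 snap.py 12
python3 - <<'E'
from fit import *
V=[load(9),load(11),load(12)]
for v in V:
    print([o for o in feats(v[0])[2] if 500<o[0][4]<1500])
    c=cv2.HoughCircles(cv2.GaussianBlur(cv2.cvtColor(v[0],cv2.COLOR_BGR2GRAY),(3,3),0),cv2.HOUGH_GRADIENT,1,40,param1=100,param2=16,minRadius=18,maxRadius=32);print(c[0][:4] if c is not None else None)
for S in(V,V[1:],V[:2]): print("handle base",handlefit(S,(465,228,125)))
E
```

```text
18.975 [443.2 237.9 230.1] [ 0.4 -0.4  0.3]
[(array([234, 221,  30,  40, 775], dtype=int32), array([248.6, 240.7]))]
[[296.5 196.5  23.4]
 [600.5 370.5  26.8]]
[(array([249, 173,  30,  36, 731], dtype=int32), array([263.9, 190.6]))]
[[314.5 146.5  25.7]]
[(array([343, 173,  26,  36, 718], dtype=int32), array([354.8, 190.9]))]
[[400.5 146.5  24.6]]
handle base (array([463.34208744, 222.92821175, 123.48388101]), np.float64(0.5841723215110303))
handle base (array([463.64410511, 222.89071424, 122.84053594]), np.float64(0.33879482831905355))
handle base (array([459.46033438, 224.87058936, 116.31112675]), np.float64(0.31740324453265745))
```

Run:
```python
from fit import *
V=[load(9),load(11),load(12)]
hc=[(248.6,240.7),(263.9,190.6),(354.8,190.9)];hb=[(297,196.2),(314.5,146.5),(400.5,146.5)]
for n,c in(("handle mid",hc),("hub",hb)):
    for idx in((0,1,2),(1,2),(0,1)):
        p=tri([(c[i],*V[i][1:]) for i in idx]);print(n,idx,p.round(1),[ (proj(p,*V[i][1:])[0]-c[i]).round(1).tolist() for i in idx])
# silhouette end points along handle axis direction (vertical line projection)
for (im,K,T),c in zip(V,hc):
    r,l,o=feats(im);i=l[int(c[1]),int(c[0])];q=np.argwhere(l==i)[:,::-1].astype(float)
    for P in((460,224,118),(463,223,123),(465,222,127)):
        u=proj([P,(P[0],P[1],P[2]+36)],K,T);m=np.mean(u,0);d=(u[1]-u[0])/np.linalg.norm(u[1]-u[0]);t=(q-m)@d;w=(q-m)@[-d[1],d[0]]
        h=proj(cyl(*P),K,T);th=(h-m)@d;wh=(h-m)@[-d[1],d[0]]
        print(P,"mask t",t.min().round(1),t.max().round(1),"w",w.min().round(1),w.max().round(1),"| model t",th.min().round(1),th.max().round(1),"w",wh.min().round(1),wh.max().round(1))
```

```text
handle mid (0, 1, 2) [464.8 222.9 149.8] [[-0.1, 0.1], [0.2, 0.1], [-0.1, -0.3]]
handle mid (1, 2) [464.9 223.  150.4] [[-0.0, 0.2], [0.0, -0.2]]
handle mid (0, 1) [464.7 223.  149.5] [[-0.1, -0.0], [0.1, 0.0]]
hub (0, 1, 2) [496.6 196.8 129.1] [[0.2, 0.2], [-0.2, 0.1], [-0.0, -0.3]]
hub (1, 2) [496.5 196.7 128.8] [[-0.0, 0.2], [0.0, -0.2]]
hub (0, 1) [496.7 196.8 129.3] [[0.2, 0.1], [-0.2, -0.1]]
(460, 224, 118) mask t -19.4 22.7 w -10.5 11.5 | model t -21.4 22.4 w -11.8 12.0
(463, 223, 123) mask t -18.9 23.2 w -10.2 11.8 | model t -21.9 22.9 w -12.2 12.3
(465, 222, 127) mask t -18.9 23.2 w -9.5 12.5 | model t -22.3 23.3 w -12.4 12.5
(460, 224, 118) mask t -19.3 17.8 w -10.5 12.5 | model t -19.2 20.4 w -12.5 12.6
(463, 223, 123) mask t -17.5 19.6 w -10.5 12.5 | model t -19.5 20.8 w -12.8 13.0
(465, 222, 127) mask t -16.4 20.7 w -9.9 13.0 | model t -19.8 21.2 w -13.1 13.3
(460, 224, 118) mask t -17.7 18.5 w -16.9 6.8 | model t -18.4 19.7 w -12.5 12.4
(463, 223, 123) mask t -16.9 19.3 w -13.3 10.5 | model t -18.9 20.2 w -12.9 12.8
(465, 222, 127) mask t -17.0 19.1 w -10.3 13.5 | model t -19.2 20.6 w -13.2 13.1
```

Triangulation agrees across the views: hub (496.6,196.8,129), handle mid (464.8,222.9,150), radius 41. Next I'll check the height and front face of the column box for finger clearance.

Run:
```python
from fit import *
V=[load(9),load(11),load(12)]
F=[cv2.cvtColor(v[0],cv2.COLOR_BGR2GRAY) for v in V]
# box top corners in w9: grey panel corners and outer corners right side
pts=np.array([(143,163),(205,162),(208,223),(147,224),(217,150),(222,229)],np.float32)
for p in pts:
    x,y=map(int,p);t=F[0][y-11:y+12,x-11:x+12];obs=[(p,*V[0][1:])];sc=[]
    for i in(1,2):
        r=cv2.matchTemplate(F[i],t,cv2.TM_CCOEFF_NORMED);px,py=(15.3,-49.7) if i==1 else (105,-49.7)
        x0,y0=int(x-11+px),int(y-11+py);w=r[max(0,y0-14):y0+15,max(0,x0-25):x0+26]
        _,v,_,loc=cv2.minMaxLoc(w);sc.append(round(v,2));obs.append(((max(0,x0-25)+loc[0]+11,max(0,y0-14)+loc[1]+11),*V[i][1:]))
    q=tri(obs);d=q[:2]-[496.6,196.8];h=1.79
    print(q.round(1),sc,"clamp xy",round(d@[np.sin(h),-np.cos(h)],1),round(d@[np.cos(h),np.sin(h)],1))
```

```text
[497.8 297.8 145.1] [0.97, 0.85] clamp xy 23.1 98.3
[503.6 268.4 116.1] [0.97, 0.93] clamp xy 22.4 68.3
[444.  268.2  90.6] [0.99, 0.98] clamp xy -35.8 81.2
[443.1 307.2 116.5] [1.0, 0.99] clamp xy -28.2 119.4
[512.6 262.8 110.1] [0.96, 0.83] clamp xy 30.0 60.9
[465.7 240.6 149.9] [0.73, 0.72] clamp xy -20.6 49.5
```

Call:
{"fn": "send_rows", "kwargs": {
  "slide": [
    [18.2,19.8,10],
    [18.2,19.8,30],
    [18.2,19.8,55],
    [18.2,19.8,76],
    [18.2,19.8,76],
    [18.2,19.8,76],
    [18.2,19.8,76],
    [18.2,19.8,76],
    [18.2,19.8,76],
    [18.2,19.8,76]
  ],
  "delta_rot": [
    [0,0,0],
    [0,0,0],
    [0,0,0],
    [0,0,0],
    [0,0,0],
    [0,0,0],
    [0,0,0],
    [0,0,0],
    [0,0,0],
    [0,0,0]
  ],
  "grip": [0.4,0.4,0.4,0.4,0.4,0.8,1,1,1,1]
}}

```text
t: 20.27
position: [465.2, 223.1, 155.2]
eef_rot: [0.0, 0.994, 0.11, -0.001]
force: [0.4, -1.6, 7.2]
grip_width: 14.1
gripper_force: 58.7
```

```bash
cat > tab.py <<'E'
from snap import *
def orange(im):
    h=cv2.cvtColor(im,cv2.COLOR_BGR2HSV);m=cv2.inRange(h,(6,140,60),(19,255,255));n,l,st,c=cv2.connectedComponentsWithStats(m)
    return [(st[i].tolist(),c[i].round().tolist()) for i in range(1,n) if st[i,4]>15]
if __name__=="__main__":
    s,im=snap(sys.argv[1]);print("width",s["grip_width"],s["gripper_force"],"heading",np.arctan2(rot(s)[1,0],rot(s)[0,0]))
    print("wrist",orange(im))
    K,T=cam("wrist",s);print("expected tab px",proj(frame(496.6,196.8,1.79)([[20,0,75],[33,0,75]]),K,T).round().tolist())
    print("net",[(round(d["score"],2),d["pixels"].sum(),np.argwhere(d["pixels"]).mean(0)[::-1].round().tolist()) for d in env.masks_of("tab_plate","wrist")][:2])
    d=np.array(s["position"][:2])-[496.6,196.8];print("r",np.hypot(*d),"phi deg",np.degrees(np.arctan2(d[1],d[0])))
E
python3 tab.py 20
```

```text
20.275 [465.2 223.1 155.2] [ 0.4 -1.6  7.2]
width 14.126957705365557 58.651748299598694 heading 0.22041664432361835
wrist [([306, 107, 15, 46, 676], [313.0, 129.0]), ([329, 117, 5, 5, 22], [331.0, 119.0])]
expected tab px [[377.0, 149.0], [378.0, 128.0]]
net []
r 40.958173546370524 phi deg 140.0576866783366
```

Gripped, at radius 41 and 140°. I'll work out the arc rows: the hub in the tool frame, with clockwise as increasing angle.

```bash
cat > arc.py <<'E'
from h import *
def arc(step,n,r=40.5,hub=(496.6,196.8)):
    s=env.get_state();A=rot(s);c=A.T@(np.array([*hub,s["position"][2]])-s["position"])
    th=np.arctan2(-c[1],-c[0]);k=np.minimum(np.arange(1,11),n)*np.radians(step)
    print("t",s["t"],"r",np.hypot(*c[:2]).round(2),"F",s["force"].round(1),"th",np.degrees(th).round(1));print([[round(c[0]+r*np.cos(th+a),1),round(c[1]+r*np.sin(th+a),1),0] for a in k])
if __name__=="__main__":
    import sys;arc(float(sys.argv[1]),int(sys.argv[2]))
E
python3 arc.py 12 10
```

```text
t 20.375 r 40.98 F [ 1.2 -3.2  6.9] th -127.4
[[np.float64(7.5), np.float64(-4.0), 0], [np.float64(15.5), np.float64(-6.8), 0], [np.float64(23.9), np.float64(-7.9), 0], [np.float64(32.3), np.float64(-7.3), 0], [np.float64(40.5), np.float64(-4.8), 0], [np.float64(47.9), np.float64(-0.8), 0], [np.float64(54.3), np.float64(4.7), 0], [np.float64(59.5), np.float64(11.4), 0], [np.float64(63.1), np.float64(19.1), 0], [np.float64(65.1), np.float64(27.3), 0]]
```

Call:
{"fn": "send_rows", "kwargs": {
  "slide": [
    [7.5,-4.0,-1],
    [15.5,-6.8,-1],
    [23.9,-7.9,-1],
    [32.3,-7.3,-1],
    [40.5,-4.8,-1]
  ],
  "delta_rot": [
    [0,0,0],
    [0,0,0],
    [0,0,0],
    [0,0,0],
    [0,0,0]
  ],
  "grip": [1,1,1,1,1]
}}

```text
t: 21.0
position: [502.7, 235.8, 155.1]
eef_rot: [0.001, 0.994, 0.11, -0.004]
force: [-4.1, -8.2, 8.9]
grip_width: 14.0
gripper_force: 59.6
```

```bash
python3 tab.py 21; python3 arc.py 11 5
```

```text
21.0 [502.7 235.8 155.1] [-4.1 -8.2  8.9]
width 14.014294129001163 59.56590414047241 heading 0.2207919216556499
wrist [([312, 157, 14, 57, 756], [319.0, 185.0])]
expected tab px [[380.0, 208.0], [381.0, 189.0]]
net [(0.4, np.int64(17208), [466.0, 199.0])]
r 39.466917604560095 phi deg 81.1272115004153
t 21.1 r 39.39 F [-0.2 -8.2  6.8] th -67.5
[[np.float64(7.3), np.float64(2.6), 0], [np.float64(13.3), np.float64(7.5), 0], [np.float64(18.3), np.float64(13.5), 0], [np.float64(22.1), np.float64(20.3), 0], [np.float64(24.5), np.float64(27.6), 0], [np.float64(24.5), np.float64(27.6), 0], [np.float64(24.5), np.float64(27.6), 0], [np.float64(24.5), np.float64(27.6), 0], [np.float64(24.5), np.float64(27.6), 0], [np.float64(24.5), np.float64(27.6), 0]]
```

```bash
sed -i 's/r=40.5,hub=(496.6,196.8)/r=40,hub=(495.6,196)/; s/\[\[round(c\[0\]/[[round(float(c[0])/' arc.py; sed -i 's/\[\[round(float(c\[0\])+r\*np.cos(th+a),1),round(c\[1\]+r\*np.sin(th+a),1),0\]/np.round([c[0]+r*np.cos(th+a),c[1]+r*np.sin(th+a)],1).tolist()/; s/for a in k\])/for a in k])/' arc.py; sed -i 's/print(\[\[round.*/print([np.round([c[0]+r*np.cos(th+a),c[1]+r*np.sin(th+a)],1).tolist() for a in k])/' arc.py; tail -5 arc.py; sed -i 's/print(\[np.round/print(*[np.round/' arc.py; python3 arc.py 12 6
```

```text
s=env.get_state();A=rot(s);c=A.T@(np.array([*hub,s["position"][2]])-s["position"])
    th=np.arctan2(-c[1],-c[0]);k=np.minimum(np.arange(1,11),n)*np.radians(step)
    print("t",s["t"],"r",np.hypot(*c[:2]).round(2),"F",s["force"].round(1),"th",np.degrees(th).round(1));print(np.round([c[0]+r*np.cos(th+a),c[1]+r*np.sin(th+a)],1).tolist() for a in k])
if __name__=="__main__":
    import sys;arc(float(sys.argv[1]),int(sys.argv[2]))  File "arc.py", line 5
    print("t",s["t"],"r",np.hypot(*c[:2]).round(2),"F",s["force"].round(1),"th",np.degrees(th).round(1));print(np.round([c[0]+r*np.cos(th+a),c[1]+r*np.sin(th+a)],1).tolist() for a in k])
                                                                                                                                                                                        ^
SyntaxError: closing parenthesis ']' does not match opening parenthesis '('
```

```bash
sed -i 's/;print(np.round(\[c\[0\]/;print(*[np.round([c[0]/' arc.py; python3 arc.py 12 6
```

```text
t 21.1 r 40.36 F [-0.2 -8.2  6.8] th -66.3
[7.1, 4.5] [13.4, 10.0] [18.3, 16.8] [21.7, 24.4] [23.5, 32.6] [23.6, 40.9] [23.6, 40.9] [23.6, 40.9] [23.6, 40.9] [23.6, 40.9]
```

Call:
{"fn": "send_rows", "kwargs": {
  "slide": [
    [7.1,4.5,-0.5],
    [13.4,10.0,-0.5],
    [18.3,16.8,-0.5],
    [21.7,24.4,-0.5],
    [23.5,32.6,-0.5],
    [23.6,40.9,-0.5]
  ],
  "delta_rot": [
    [0,0,0],
    [0,0,0],
    [0,0,0],
    [0,0,0],
    [0,0,0],
    [0,0,0]
  ],
  "grip": [1,1,1,1,1,1]
}}

```text
t: 21.85
position: [534.8, 201.8, 155.3]
eef_rot: [0.0, 0.994, 0.11, -0.003]
force: [-5.7, 0.9, 3.4]
grip_width: 14.0
gripper_force: 59.2
```

```bash
python3 tab.py 22; python3 arc.py 12 4
```

```text
21.85 [534.8 201.8 155.3] [-5.7  0.9  3.4]
width 14.039446467590057 59.197534918785095 heading 0.22004880763568224
wrist [([261, 187, 18, 61, 866], [270.0, 216.0])]
expected tab px [[320.0, 241.0], [320.0, 223.0]]
net []
r 38.48743441229113 phi deg 7.4067764824145454
t 21.95 r 39.51 F [-3.7 -2.7  3.4] th 5.2
[-1.1, 8.2] [-4.4, 15.9] [-9.3, 22.8] [-15.4, 28.4] [-15.4, 28.4] [-15.4, 28.4] [-15.4, 28.4] [-15.4, 28.4] [-15.4, 28.4] [-15.4, 28.4]
```

Call:
{"fn": "send_rows", "kwargs": {
  "slide": [
    [-1.1,8.2,-0.3],
    [-4.4,15.9,-0.3],
    [-9.3,22.8,-0.3],
    [-15.4,28.4,-0.3]
  ],
  "delta_rot": [
    [0,0,0],
    [0,0,0],
    [0,0,0],
    [0,0,0]
  ],
  "grip": [1,1,1,1]
}}

```text
t: 22.45
position: [525.9, 170.6, 155.5]
eef_rot: [0.0, 0.994, 0.11, -0.002]
force: [-3.4, 3.8, -2.8]
grip_width: 14.3
gripper_force: 58.7
```

```bash
cat >> tab.py <<'E'
    t=env.read_camera("top");cv2.imwrite(f"pics/t{sys.argv[1]}.png",t);K,T=cam("top");e=proj(frame(496.6,196.8,1.79)([[30,0,75]]),K,T)[0]
    print("top exp",e.round(),[o for o in orange(t) if np.hypot(*(np.array(o[1])-e))<25])
E
python3 tab.py 23; python3 arc.py 8 3; python3 -c "
from tab import *
print('before',orange(cv2.imread('pics/top0.png')))"
```

```text
22.45 [525.9 170.6 155.5] [-3.4  3.8 -2.8]
width 14.283044373828574 58.656097054481506 heading 0.22008800551501104
wrist [([223, 169, 21, 57, 790], [234.0, 200.0])]
expected tab px [[277.0, 220.0], [277.0, 202.0]]
net [(0.69, np.int64(1144), [234.0, 197.0])]
r 39.32964145691367 phi deg -41.804375197455045
top exp [250. 206.] []
t 22.6 r 39.48 F [-3.3  1.7 -1.7] th 53.5
[-4.4, 3.4] [-9.5, 5.7] [-14.8, 7.3] [-14.8, 7.3] [-14.8, 7.3] [-14.8, 7.3] [-14.8, 7.3] [-14.8, 7.3] [-14.8, 7.3] [-14.8, 7.3]
before []
```

```bash
python3 arc.py 12 3
```

```text
t 22.6 r 39.48 F [-3.3  1.7 -1.7] th 53.5
[-6.9, 4.7] [-14.8, 7.3] [-23.1, 8.3] [-23.1, 8.3] [-23.1, 8.3] [-23.1, 8.3] [-23.1, 8.3] [-23.1, 8.3] [-23.1, 8.3] [-23.1, 8.3]
```

Call:
{"fn": "send_rows", "kwargs": {
  "slide": [
    [-6.9,4.7,0],
    [-14.8,7.3,0],
    [-23.1,8.3,0]
  ],
  "delta_rot": [
    [0,0,0],
    [0,0,0],
    [0,0,0]
  ],
  "grip": [1,1,1]
}}

```text
t: 22.98
position: [505.2, 157.4, 155.7]
eef_rot: [0.0, 0.994, 0.11, -0.002]
force: [0.7, 4.7, -8.9]
grip_width: 14.1
gripper_force: 58.6
```

```bash
python3 tab.py 24; python3 arc.py 12 3
```

```text
22.975 [505.2 157.4 155.7] [ 0.7  4.7 -8.9]
width 14.081741671362192 58.569220304489136 heading 0.22026884581046888
wrist [([209, 140, 22, 52, 699], [220.0, 171.0])]
expected tab px [[263.0, 187.0], [262.0, 167.0]]
net []
r 40.33744181427686 phi deg -77.63832800406493
top exp [250. 206.] []
t 23.125 r 39.72 F [-2.3  2.7 -7. ] th 90.0
[-8.3, -0.6] [-16.3, -3.2] [-23.5, -7.3] [-23.5, -7.3] [-23.5, -7.3] [-23.5, -7.3] [-23.5, -7.3] [-23.5, -7.3] [-23.5, -7.3] [-23.5, -7.3]
```

Call:
{"fn": "send_rows", "kwargs": {
  "slide": [
    [-8.3,-0.6,0.3],
    [-16.3,-3.2,0.6],
    [-23.5,-7.3,0.6]
  ],
  "delta_rot": [
    [0,0,0],
    [0,0,0],
    [0,0,0]
  ],
  "grip": [1,1,1]
}}

```text
t: 23.5
position: [480.2, 159.1, 155.6]
eef_rot: [0.001, 0.994, 0.11, -0.003]
force: [0.8, -1.7, -3.1]
grip_width: 13.8
gripper_force: 59.0
```

```bash
python3 tab.py 25; python3 arc.py 12 3
```

```text
23.5 [480.2 159.1 155.6] [ 0.8 -1.7 -3.1]
width 13.804659535072167 59.0268212556839 heading 0.2202919937471178
wrist [([230, 108, 3, 12, 22], [231.0, 113.0]), ([216, 123, 20, 31, 523], [225.0, 138.0])]
expected tab px [[272.0, 150.0], [271.0, 129.0]]
net []
r 41.12292320138446 phi deg -113.45703968705031
top exp [250. 206.] []
t 23.65 r 39.97 F [-2.7 -3.2 -0.2] th 126.3
[-6.2, -5.6] [-11.1, -12.4] [-14.4, -20.1] [-14.4, -20.1] [-14.4, -20.1] [-14.4, -20.1] [-14.4, -20.1] [-14.4, -20.1] [-14.4, -20.1] [-14.4, -20.1]
```

Call:
{"fn": "send_rows", "kwargs": {
  "slide": [
    [-6.2,-5.6,0],
    [-11.1,-12.4,0],
    [-14.4,-20.1,0]
  ],
  "delta_rot": [
    [0,0,0],
    [0,0,0],
    [0,0,0]
  ],
  "grip": [1,1,1]
}}

```text
t: 24.02
position: [461.0, 175.4, 155.5]
eef_rot: [0.001, 0.994, 0.11, -0.004]
force: [-2.6, -3.9, 1.2]
grip_width: 14.1
gripper_force: 59.6
```

```bash
sed -i 's/(6,140,60),(19/(4,110,30),(20/' tab.py; python3 tab.py 26; python3 arc.py 12 3
```

```text
24.025 [461.  175.4 155.5] [-2.6 -3.9  1.2]
width 14.144374370661266 59.63541090488434 heading 0.22020505333721585
wrist [([240, 85, 21, 43, 795], [249.0, 106.0]), ([266, 95, 7, 7, 34], [269.0, 98.0])]
expected tab px [[304.0, 125.0], [303.0, 103.0]]
net []
r 41.55602018124114 phi deg -148.9966991574378
top exp [250. 206.] []
t 24.175 r 40.27 F [-5.9 -1.8  2.3] th 162.8
[-1.4, -8.3] [-1.2, -16.6] [0.6, -24.8] [0.6, -24.8] [0.6, -24.8] [0.6, -24.8] [0.6, -24.8] [0.6, -24.8] [0.6, -24.8] [0.6, -24.8]
```

Call:
{"fn": "send_rows", "kwargs": {
  "slide": [
    [-1.2,-8.3,0],
    [-0.8,-16.6,0],
    [1.0,-24.8,0]
  ],
  "delta_rot": [
    [0,0,0],
    [0,0,0],
    [0,0,0]
  ],
  "grip": [1,1,1]
}}

```text
t: 24.55
position: [455.4, 200.2, 155.4]
eef_rot: [0.001, 0.994, 0.11, -0.005]
force: [-7.2, -1.9, 3.9]
grip_width: 14.4
gripper_force: 60.0
```

```bash
python3 tab.py 27; python3 arc.py 12 3
```

```text
24.55 [455.4 200.2 155.4] [-7.2 -1.9  3.9]
width 14.422675431786265 60.00747263431549 heading 0.21988560240282853
wrist [([275, 84, 19, 44, 765], [284.0, 105.0]), ([301, 95, 6, 7, 33], [303.0, 98.0])]
expected tab px [[345.0, 125.0], [346.0, 102.0]]
net []
r 41.335454759034015 phi deg 175.2616340592263
top exp [250. 206.] []
t 24.7 r 40.33 F [-10.2   3.4   4.6] th -160.2
[3.9, -7.4] [9.1, -14.0] [15.4, -19.4] [15.4, -19.4] [15.4, -19.4] [15.4, -19.4] [15.4, -19.4] [15.4, -19.4] [15.4, -19.4] [15.4, -19.4]
```

Call:
{"fn": "send_rows", "kwargs": {
  "slide": [
    [3.0,-7.4,0],
    [8.1,-14.0,0],
    [14.4,-19.4,0]
  ],
  "delta_rot": [
    [0,0,0],
    [0,0,0],
    [0,0,0]
  ],
  "grip": [1,1,1]
}}

```text
t: 25.08
position: [466.0, 223.4, 155.5]
eef_rot: [-0.0, 0.994, 0.11, -0.004]
force: [-6.4, 2.6, 1.0]
grip_width: 14.1
gripper_force: 59.9
```

```bash
sed -i 's/hub=(495.6,196)/hub=(495,196)/' arc.py; python3 tab.py 28; python3 arc.py 12 3
```

```text
25.075 [466.  223.4 155.5] [-6.4  2.6  1. ]
width 14.113233985889245 59.925477504730225 heading 0.21972370547466452
wrist [([305, 106, 17, 48, 768], [313.0, 129.0]), ([328, 116, 6, 7, 33], [331.0, 119.0])]
expected tab px [[378.0, 150.0], [379.0, 129.0]]
net []
r 40.57932031814305 phi deg 139.04025451612213
top exp [250. 206.] []
t 25.225 r 39.81 F [-5.1  7.4 -0.1] th -122.3
[7.4, -3.9] [15.5, -5.9] [23.9, -6.3] [23.9, -6.3] [23.9, -6.3] [23.9, -6.3] [23.9, -6.3] [23.9, -6.3] [23.9, -6.3] [23.9, -6.3]
```

Call:
{"fn": "send_rows", "kwargs": {
  "slide": [
    [7.4,-3.9,0],
    [15.5,-5.9,0],
    [23.9,-6.3,0]
  ],
  "delta_rot": [
    [0,0,0],
    [0,0,0],
    [0,0,0]
  ],
  "grip": [1,1,1]
}}

```text
t: 25.6
position: [489.4, 235.6, 155.5]
eef_rot: [-0.001, 0.994, 0.11, -0.003]
force: [-2.2, 4.0, -2.4]
grip_width: 14.0
gripper_force: 59.8
```

```bash
python3 tab.py 29; python3 arc.py 12 3; python3 -c "
import cv2,numpy as np
a=cv2.imread('pics/w20.png').astype(int);b=cv2.imread('pics/w28.png').astype(int)
d=np.abs(a-b).max(2);d=cv2.medianBlur(d.astype(np.uint8),5)
n,l,st,c=cv2.connectedComponentsWithStats((d>40).astype(np.uint8));print([(st[i].tolist(),a[l==i].mean(0).round().tolist(),b[l==i].mean(0).round().tolist()) for i in range(1,n) if st[i,4]>25])"
```

```text
25.6 [489.4 235.6 155.5] [-2.2  4.  -2.4]
width 13.967695620787216 59.81351852416992 heading 0.22001368672741475
wrist [([315, 140, 17, 55, 818], [322.0, 167.0]), ([337, 150, 6, 6, 27], [340.0, 153.0])]
expected tab px [[386.0, 189.0], [387.0, 170.0]]
net []
r 39.464084749316434 phi deg 100.50300568759351
top exp [250. 206.] []
t 25.75 r 39.9 F [ 0.5  7.1 -4.4] th -83.7
[8.2, 1.7] [15.8, 5.1] [22.5, 10.1] [22.5, 10.1] [22.5, 10.1] [22.5, 10.1] [22.5, 10.1] [22.5, 10.1] [22.5, 10.1] [22.5, 10.1]
[([318, 8, 53, 14, 169], [228.0, 230.0, 228.0], [173.0, 180.0, 185.0]), ([293, 20, 23, 8, 77], [227.0, 231.0, 228.0], [170.0, 177.0, 182.0]), ([244, 27, 16, 6, 46], [227.0, 231.0, 229.0], [169.0, 176.0, 181.0]), ([269, 26, 20, 8, 73], [226.0, 231.0, 229.0], [170.0, 177.0, 182.0])]
```

Not popped after 1.1 turns. Continuing.

Call:
{"fn": "send_rows", "kwargs": {
  "slide": [
    [8.2,1.4,0],
    [15.8,4.6,0],
    [22.5,9.6,0]
  ],
  "delta_rot": [
    [0,0,0],
    [0,0,0],
    [0,0,0]
  ],
  "grip": [1,1,1]
}}

```text
t: 26.12
position: [514.6, 230.8, 155.6]
eef_rot: [-0.001, 0.994, 0.11, -0.001]
force: [-0.4, 4.8, -2.6]
grip_width: 14.1
gripper_force: 59.7
```

```bash
python3 tab.py 30; python3 arc.py 12 3
```

```text
26.125 [514.6 230.8 155.6] [-0.4  4.8 -2.6]
width 14.134927481638593 59.69183027744293 heading 0.2202305078309229
wrist [([302, 170, 16, 60, 914], [310.0, 199.0]), ([324, 180, 6, 5, 23], [327.0, 182.0])]
expected tab px [[369.0, 223.0], [370.0, 205.0]]
net []
r 38.48090129951738 phi deg 62.15164275200684
top exp [250. 206.] []
t 26.275 r 39.9 F [ 3.7  4.7 -4.5] th -46.9
[5.5, 6.2] [9.6, 13.6] [12.0, 21.6] [12.0, 21.6] [12.0, 21.6] [12.0, 21.6] [12.0, 21.6] [12.0, 21.6] [12.0, 21.6] [12.0, 21.6]
```

Call:
{"fn": "send_rows", "kwargs": {
  "slide": [
    [5.2,6.2,0],
    [9.0,13.4,0],
    [11.4,21.4,0]
  ],
  "delta_rot": [
    [0,0,0],
    [0,0,0],
    [0,0,0]
  ],
  "grip": [1,1,1]
}}

```text
t: 26.65
position: [531.3, 212.2, 155.7]
eef_rot: [-0.001, 0.994, 0.11, -0.0]
force: [4.5, 4.4, -5.1]
grip_width: 14.2
gripper_force: 59.5
```

```bash
python3 tab.py 31; python3 arc.py 12 3
```

```text
26.65 [531.3 212.2 155.7] [ 4.5  4.4 -5.1]
width 14.210309473537338 59.530529379844666 heading 0.22023378824418732
wrist [([275, 185, 18, 62, 962], [283.0, 215.0]), ([298, 195, 5, 5, 21], [300.0, 197.0])]
expected tab px [[336.0, 240.0], [336.0, 222.0]]
net []
r 37.982306460755936 phi deg 23.8786039537152
top exp [250. 206.] []
t 26.8 r 39.73 F [ 6.8  2.3 -4.9] th -10.2
[0.9, 8.3] [-0.3, 16.6] [-3.1, 24.4] [-3.1, 24.4] [-3.1, 24.4] [-3.1, 24.4] [-3.1, 24.4] [-3.1, 24.4] [-3.1, 24.4] [-3.1, 24.4]
```

Call:
{"fn": "send_rows", "kwargs": {
  "slide": [
    [1.2,8.3,0],
    [0.2,16.6,0],
    [-2.6,24.4,0]
  ],
  "delta_rot": [
    [0,0,0],
    [0,0,0],
    [0,0,0]
  ],
  "grip": [1,1,1]
}}

```text
t: 27.18
position: [533.7, 186.8, 155.6]
eef_rot: [0.0, 0.994, 0.11, -0.001]
force: [3.8, 1.2, -3.4]
grip_width: 14.0
gripper_force: 59.7
```

```bash
python3 tab.py 32; python3 arc.py 12 3;  python3 -c "
import cv2,numpy as np
for n in (22,31,32):
    h=cv2.cvtColor(cv2.imread(f'pics/w{n}.png'),cv2.COLOR_BGR2HSV)
    c={22:320,31:336,32:None}[n]
    if c is None: break
    print(n,[h[r,c-14:c+15:7].tolist() for r in (215,224,232,240)])"
```

```text
27.175 [533.7 186.8 155.6] [ 3.8  1.2 -3.4]
width 13.983299435176589 59.66022491455078 heading 0.22025997799273073
wrist [([241, 181, 22, 62, 1009], [252.0, 212.0]), ([267, 191, 5, 5, 23], [269.0, 193.0]), ([286, 206, 29, 20, 542], [300.0, 216.0])]
expected tab px [[299.0, 235.0], [298.0, 217.0]]
net [(0.84, np.int64(500), [300.0, 215.0])]
r 38.387882759377916 phi deg -15.088375785035403
top exp [250. 206.] []
t 27.325 r 39.7 F [ 5.1 -1.2 -3.2] th 27.1
[-4.3, 7.1] [-10.2, 13.0] [-17.3, 17.6] [-17.3, 17.6] [-17.3, 17.6] [-17.3, 17.6] [-17.3, 17.6] [-17.3, 17.6] [-17.3, 17.6] [-17.3, 17.6]
22 [[[70, 179, 57], [71, 176, 58], [71, 183, 57], [70, 174, 57], [70, 180, 58]], [[80, 40, 19], [0, 0, 16], [90, 15, 17], [120, 13, 19], [120, 34, 15]], [[0, 0, 90], [150, 3, 88], [150, 9, 85], [143, 12, 82], [150, 3, 83]], [[0, 2, 119], [156, 11, 114], [156, 10, 123], [150, 9, 119], [150, 9, 116]]]
31 [[[71, 178, 56], [70, 174, 57], [70, 178, 56], [70, 168, 56], [71, 185, 55]], [[0, 0, 57], [120, 5, 56], [0, 0, 57], [120, 4, 57], [60, 4, 57]], [[150, 9, 83], [150, 9, 82], [150, 6, 87], [30, 3, 102], [15, 5, 100]], [[155, 13, 117], [156, 11, 121], [150, 9, 110], [0, 0, 125], [15, 4, 129]]]
```

The tab is out: an orange blob at (300,216), 542 px, with a network score of 0.84. I'll stop winding, let go and lift clear.

Call:
{"fn": "send_rows", "kwargs": {
  "slide": [
    [0,0,0],
    [0,0,0],
    [0,0,0],
    [0,0,-5],
    [0,0,-30],
    [0,0,-70],
    [0,0,-100],
    [0,0,-100]
  ],
  "delta_rot": [
    [0,0,0],
    [0,0,0],
    [0,0,0],
    [0,0,0],
    [0,0,0],
    [0,0,0],
    [0,0,0],
    [0,0,0]
  ],
  "grip": [0.5,0.4,0.4,0.4,0.4,0.4,0.4,0.4]
}}

```text
t: 28.32
position: [534.1, 187.3, 258.0]
eef_rot: [-0.0, 0.994, 0.11, 0.0]
force: [0.3, -0.2, -0.2]
grip_width: 51.3
gripper_force: 0.0
```

```bash
python3 tab.py 33
python3 - <<'E'
from fit import *
im,K,T=load(33);h=cv2.cvtColor(im,cv2.COLOR_BGR2HSV)
g=cv2.inRange(h,(50,100,20),(90,255,255));k=max(cv2.findContours(cv2.morphologyEx(g,cv2.MORPH_CLOSE,np.ones((15,15))),0,2)[0],key=cv2.contourArea)[:,0]
P=ray(k,24,K,T)[:,:2]-[495,196];a=1.79;L=np.c_[P@[np.sin(a),-np.cos(a)],P@[np.cos(a),np.sin(a)]].astype(np.float32)
print("board in clamp xy min/max",L.min(0),L.max(0),cv2.minAreaRect(L))
print([o for o in feats(im)[2]],env.get_state()["force"])
E
```

```text
28.325 [534.1 187.3 258. ] [ 0.3 -0.2 -0.2]
width 51.33858320129171 0.0 heading 0.22025411536237255
wrist [([264, 157, 14, 38, 442], [271.0, 176.0]), ([297, 172, 21, 15, 277], [307.0, 179.0]), ([333, 201, 5, 17, 23], [336.0, 209.0])]
expected tab px [[307.0, 191.0], [307.0, 179.0]]
net [(0.61, np.int64(247), [307.0, 179.0]), (0.27, np.int64(2214), [113.0, 235.0])]
r 38.726291817268326 phi deg -14.167225956183596
top exp [250. 206.] []
board in clamp xy min/max [ -38.447243 -164.88086 ] [42.436024 34.869137] ((1.9503173828125, -65.03003692626953), (80.70741271972656, 199.69317626953125), 0.08424971997737885)
[(array([ 453,    0,  119,   63, 2672], dtype=int32), array([499.5,  33.9])), (array([553, 138,  87, 148, 405], dtype=int32), array([598.4, 208.1])), (array([298, 174,  19,  13, 216], dtype=int32), array([307.2, 180.1])), (array([316, 187,  21,  33, 570], dtype=int32), array([325.9, 203.8]))] [ 0.23396381  0.18432685 -1.10495512]
```

The tab is out, the board is home and square (nose at about +34.9 mm), and the gripper is clear. Handing in.

```bash
python3 -c "
from cell import env
print(env.finish_job())"
```

```text
the job is handed in; nothing more can be done
None
```

The board is home against the stop and clamped, the orange tab is out, the arm is clear, and the job was handed in after about 28 s of the 70 s allowed; the hand-in returned no verdict.

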